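# Put three drivetrain parts back in their own trays

## Robot

A 7-joint arm with a two-finger parallel gripper is mounted at the origin on the work surface. World frame = base frame: x ahead of the robot, y to its left, z up, the work surface at z = 0. Lengths are in m, angles in rad, forces in N, time in s.
With the tool pointing down it reaches from about 0.4 to 0.875 m from the base axis. Payload 19.3 kg.
Tool frame: the origin (TCP) lies at the very end of the fingers, on their centre line; the grasp point (between the pads) lies 19 mm behind it; z points along the fingers, x is the direction in which the jaws open and shut, and the axes are right-handed (so a half turn about z gives the same grasp; the last joint's range is limited). The gripper opens to 85 mm and grips with 20 to 120 N. Pads are 22 mm wide; open, the fingers measure 114 mm over their backs; the gripper's body (76 mm by 85 mm) begins 54 mm behind the grasp point. The pads swing forward as they close: fully open they stand 13 mm farther back than shut.
Start: joints at [1.208, 0.521, -0.036, 1.599, 0.021, 1.021, -0.113], TCP at [0.18, -0.598, 0.231] pointing down, gripper open.
Joint ranges: [-2.91, 2.91], [-0.3, 2.13], [-1.5, 1.42], [0.17, 2.43], [-1.26, 4.41], [0.16, 1.93], [-2.52, 2.52]. Speed limits (rad/s): [1.89, 1.89, 2.39, 2.39, 3.01, 3.01, 3.01].

## Interface

Orientations are given as [roll, pitch, yaw] about the fixed x, y, z axes, in that order (R = Rz(yaw) Ry(pitch) Rx(roll)).
In Python, from workcell import bot gives the robot as it stands.
- The arm moves only by the tool jog_arm, never from a script. Its argument "increments" is a list of rows, each an object of numbers: "wx", "wy", "wz": the turn, a rotation vector about the tool's x, y, z in degrees; "x", "y", "z": the shift along the tool's x, y, z in cm; "claw": the opening in per cent of the stroke, from 0 (shut) to 100 (fully open). A call has 1 to 10 rows; each row is the pose to reach, as a shift and turn from the pose measured when the call began, along the tool's axes at that moment; what a row does not reach only later rows make up. A row lasts 1/8 s, in which the tool goes at most 62.5 mm and 10.7 degrees, less where a joint would pass 70% of its speed; a pose out of reach is approached as far as the arm can. A call with a gripper value outside its range is refused whole. The fingers move at their own pace and stop on an object; "squeeze" is the grip in N (left out, the last holds). Time passes only in rows, so rows that repeat a pose let the fingers close. It gives the time, the measured TCP pose, the force and the opening at its end, in the units of the state.
- bot.observe(): the state, without advancing time (a new reading comes with each control period).
- bot.grab_frame(name): name is "side" or "top" or "wrist"; returns a dict with "pixels" (384x512x3 uint8, red, green, blue), "fov_y" (degrees; the focal length in pixels is half the picture's height over the tangent of half this angle, whatever the lens; pixels are square), "cx", "cy" (the principal point, pixels), "origin" and "orientation" of the camera in the world. Camera axes: x right, y down, z forward; pixel columns grow to the right and rows downward; lengths in m; the calibration is good to about 2 mm. A picture is of the moment at which its call begins. There is no depth.
- bot.job_done(): hands the job in, once; it reports no verdict.
The state is a dict: "clock": time; "qpos": joint angles; "qd": joint speeds; "joint_efforts": joint torques, N m; "position": TCP position; "tool_rot": TCP orientation; "force": force on the tool from outside, world axes, zero at the start; "moment": the same for the moment, N m; "grip_width": finger opening in m.
Only numpy, scipy, OpenCV 4.12 (cv2) and the standard library are available. Lean on these libraries where they do the work, as an engineer would, in place of code of your own. Each camera call takes 0.05 s, during which the arm holds its last target.

## Task

Three overhauled machine parts have been put back in each other's trays: move the bearing ring to the middle of the round pan, the square-flanged hub to the middle of the square tray, and the pillow block to the middle of the long tray, lying lengthwise along it. Each tray takes only one part, so first park one of the parts on the middle of the bare plywood board and leave the board empty at the end. Set every part down on its base rather than dropping it, and do not disturb the hammer, the jar or the tin.

Things in the scene. Friction and masses are not known exactly. Their poses are not given: they have to be found in the camera images.
- flange: Square-flanged hub, steel: a square plate 66 x 66 x 10 mm lying flat with a round upright boss 38 mm in diameter on its middle, boss top 48 mm above the underside. About 0.55 kg. Starts in the long tray. Origin: centre of the underside; z up along the boss, x and y along the plate's sides. Easiest gripped across the boss.
- bearing: Bearing ring, bright steel, lying flat with its hole upward: outer diameter 52 mm, hole 26 mm, height 36 mm. About 0.32 kg. Starts in the square tray. Origin: centre of the underside; z up along the hole's axis.
- block: Pillow block (bearing housing), dark steel: a foot 96 mm (along x) x 32 mm (along y) x 12 mm, and standing on its middle a round-topped housing 52 mm long (x), 28 mm thick (y), its flat faces at y = -14 and +14 mm, top 56 mm above the underside. About 0.6 kg. Starts in the round pan. Origin: centre of the underside; x along the foot, z up. Easiest gripped across the 28 mm thickness, near the top.
- square_tray: Square sheet-metal tray, fixed: 124 x 124 mm outside, 116 x 116 mm inside, rim 12 mm high, floor 4 mm thick. Home of the square-flanged hub. Origin: centre of the underside, on the bench top; x and y along its sides.
- round_pan: Round sheet-metal pan, fixed: 124 mm outside diameter, 116 mm inside, rim 12 mm high, floor 4 mm thick. Home of the bearing ring. Origin: centre of the underside, on the bench top.
- long_tray: Oblong sheet-metal tray, fixed: 144 mm (along its x) x 94 mm (y) outside, 136 x 86 mm inside, rim 12 mm high, floor 4 mm thick. Home of the pillow block. Origin: centre of the underside, on the bench top.
- board: Bare plywood board, fixed: 110 x 110 x 12 mm, no rim, empty at the start: the free spot for parking. Origin: centre of its underside, on the bench top; its top face is 12 mm higher.
- hammer: Hammer lying on the bench beyond the work, handle roughly crosswise; a bystander to be left alone. Origin: on its underside.
- jar: Glass jar with a steel lid, 66 mm in diameter, 85 mm high, standing beyond the work; a bystander to be left alone. Origin: centre of the underside.
- tin: Blue tin, 76 mm in diameter, 100 mm high, standing to the left of the work; a bystander to be left alone. Origin: centre of the underside.
There are look-alikes about, which are no part of the job. What is shaped like the bearing but blue or purple is not meant.

How it is judged:
On the way:
1. one of the parts stands parked and released on the board (((horizontal distance between flange and board below 0.035 m and z of flange in the frame of board between 0.008 and 0.016 m and angle between flange's own z axis and vertical below 0.1 rad and linear speed of flange below 0.02 m/s and contact force between the fingers and flange below 0.1 N) or (horizontal distance between bearing and board below 0.035 m and z of bearing in the frame of board between 0.008 and 0.016 m and angle between bearing's own z axis and vertical below 0.1 rad and linear speed of bearing below 0.02 m/s and contact force between the fingers and bearing below 0.1 N) or (horizontal distance between block and board below 0.035 m and z of block in the frame of board between 0.008 and 0.016 m and angle between block's own z axis and vertical below 0.1 rad and linear speed of block below 0.02 m/s and contact force between the fingers and block below 0.1 N))), for 0.2 s.
At the end, for the whole second after the job is handed in: Bearing ring in the round pan, hub in the square tray, pillow block in the long tray: each on the floor, upright within 0.1 rad, within 15 mm of the centre, the block within 0.25 rad of lengthwise; all released and at rest (horizontal distance between flange and square_tray below 0.015 m and z of flange in the frame of square_tray between 0 and 0.008 m and angle between each of flange, bearing, block's own z axis and vertical below 0.1 rad and linear speed of each of flange, bearing, block below 0.02 m/s and contact force between the fingers and flange below 0.1 N and horizontal distance between bearing and round_pan below 0.015 m and z of bearing in the frame of round_pan between 0 and 0.008 m and contact force between the fingers and bearing below 0.1 N and horizontal distance between block and long_tray below 0.015 m and z of block in the frame of long_tray between 0 and 0.008 m and contact force between the fingers and block below 0.1 N and angle between the x axis of block and the x axis of long_tray, either way round below 0.25 rad); the robot touches nothing.
It fails at once if hammer is moved by more than 30 mm (distance of hammer from where it was at the start of the episode above 0.03 m).
It fails at once if jar is moved by more than 30 mm (distance of jar from where it was at the start of the episode above 0.03 m).
It fails at once if tin is moved by more than 30 mm (distance of tin from where it was at the start of the episode above 0.03 m).
It fails at once if a part is dropped: out of the fingers while its base is over 30 mm above the bench ((height (world z) of flange above 0.03 m and contact force between the fingers and flange below 0.05 N) or (height (world z) of bearing above 0.03 m and contact force between the fingers and bearing below 0.05 N) or (height (world z) of block above 0.03 m and contact force between the fingers and block below 0.05 N)).
It also fails if it takes over 104 s, if anything falls off the work surface, if the arm or the gripper's body presses on something with over 40 N, if the wrist force passes 120 N, or if a joint passes its speed limit or range.

## Working session

There is one attempt and no reset: what is moved stays moved. The work goes in short steps, Python scripts to look and compute and a tool call to move; the robot and the scene stay as the last step left them, time stands still between calls to the robot, and variables do not carry over. Pictures are saved under pics/ and viewed, and the job is handed in when it is done.

Besides the shell and the picture viewer there is one more tool, called after "Request:" as name([rows], argument=value, ...), one row to a line, values as JSON. jog_arm: Moves the arm, as the interface text tells. Its arguments: {"type":"object","properties":{"increments":{"type":"array","items":{"type":"object","properties":{"wx":{"type":"number"},"wy":{"type":"number"},"wz":{"type":"number"},"x":{"type":"number"},"y":{"type":"number"},"z":{"type":"number"},"claw":{"type":"number"}}}},"squeeze":{"type":"number"}},"required":["increments"]}

```bash
mkdir -p pics; ls; python3 - <<'E'
from workcell import bot
import cv2
print(bot.observe())
for n in ("top","side","wrist"):
    f=bot.grab_frame(n); cv2.imwrite(f"pics/{n}0.png",cv2.cvtColor(f["pixels"],cv2.COLOR_RGB2BGR))
    print(n,{k:v for k,v in f.items() if k!="pixels"})
E
```

```text
pics
{'clock': 0.0, 'qpos': array([ 1.20784262,  0.52205774, -0.03633669,  1.60004291,  0.02118426,
        1.02109141, -0.11278252]), 'qd': array([-4.12172537e-04,  7.08209511e-05, -2.37748608e-03, -8.66993055e-04,
        1.20510673e-03,  2.70445893e-04, -1.92498181e-03]), 'joint_efforts': array([ 1.24469418e-03, -9.27111840e+01,  1.98008761e+00, -3.69933128e+01,
        1.76617474e-02,  8.30262434e-03, -3.37183815e-05]), 'position': array([ 0.1802363 , -0.59807019,  0.23068588]), 'tool_rot': array([ 3.14152297e+00,  1.21305663e-03, -1.27803470e+00]), 'force': array([-0.03790595, -0.71580912,  0.34839304]), 'moment': array([0.02184667, 0.05828397, 0.04142285]), 'grip_width': 0.08547518918828115}
top {'fov_y': 53.72041096091992, 'cx': 258.09460415101734, 'cy': 201.66674692150642, 'origin': array([0.40346077, 0.04590262, 1.1687402 ]), 'orientation': array([-3.02676326, -0.00488016, -1.57969567])}
side {'fov_y': 49.77987121120108, 'cx': 257.84586769374533, 'cy': 192.71677072307438, 'origin': array([-0.12362348,  0.95638398,  0.91846212]), 'orientation': array([-2.23297239, -0.01992535, -2.48444348])}
wrist {'fov_y': 71.51434948803951, 'cx': 253.54508867009565, 'cy': 190.5952772771962, 'origin': array([ 0.25831422, -0.57362491,  0.37339888]), 'orientation': array([ 2.81859539e+00,  1.20316468e-03, -1.27782658e+00])}
```

View pics/top0.png

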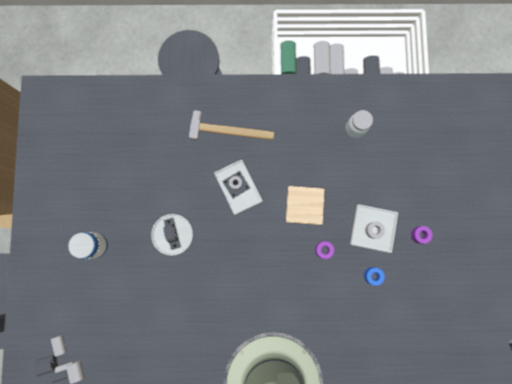

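View pics/side0.png

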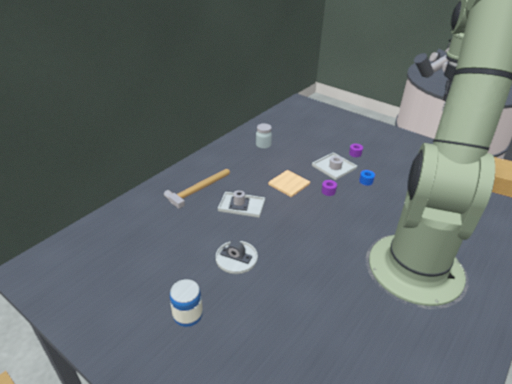

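```bash
cat > h.py <<'E'
import numpy as np, cv2
from scipy.spatial.transform import Rotation as R
def cam(f):
    h=f["pixels"].shape[0]; fl=h/2/np.tan(np.radians(f["fov_y"]/2))
    return fl,f["cx"],f["cy"],np.array(f["origin"]),R.from_euler('xyz',f["orientation"]).as_matrix()
def proj(f,p):
    fl,cx,cy,o,M=cam(f); q=(np.atleast_2d(p)-o)@M
    return np.c_[cx+fl*q[:,0]/q[:,2],cy+fl*q[:,1]/q[:,2]]
def ray(f,uv,z):
    fl,cx,cy,o,M=cam(f); uv=np.atleast_2d(uv).astype(float)
    d=np.c_[(uv[:,0]-cx)/fl,(uv[:,1]-cy)/fl,np.ones(len(uv))]@M.T
    return o+d*((z-o[2])/d[:,2])[:,None]
def save(f,name,box=None,s=1):
    im=cv2.cvtColor(f["pixels"],cv2.COLOR_RGB2BGR)
    if box: im=im[box[1]:box[3],box[0]:box[2]]
    cv2.imwrite("pics/"+name,cv2.resize(im,None,fx=s,fy=s,interpolation=cv2.INTER_CUBIC))
E
python3 - <<'E'
from workcell import bot
from h import *
f=bot.grab_frame("top"); g=bot.grab_frame("side")
print(proj(f,[[0,0,0],[.18,-.598,.231],[.5,0,0]]),proj(g,[[0,0,0],[.18,-.598,.231]]))
save(f,"top1.png",(140,140,450,300),2.5)
save(g,"side1.png",(150,110,400,330),3)
for n,z,uv in [("sq",0.012,(374,229)),("pan",.012,(172,235)),("long",.012,(238,187)),("board",.012,(305,205))]: print(n,ray(f,uv,z))
E
```

```text
[[272.98119853 383.32288968]
 [525.32863492 336.7216414 ]
 [270.81519261 213.83488745]] [[415.62970172 266.85115976]
 [443.69866098 107.85248343]]
sq [[ 0.4499383 -0.3137691  0.012    ]]
pan [[0.43709081 0.30146772 0.012     ]]
long [[0.58287537 0.10064482 0.012     ]]
board [[ 0.52531959 -0.10484623  0.012     ]]
```

View pics/wrist0.png

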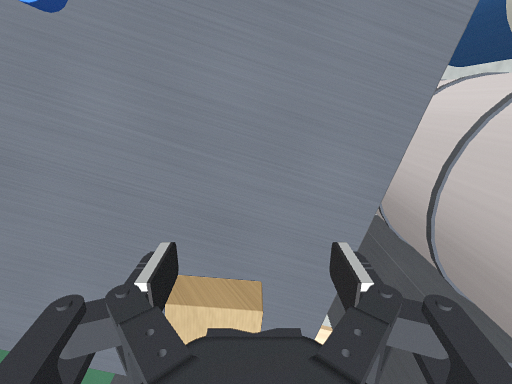

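```bash
sleep 1
```

```text
(no output)
```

View pics/top1.png

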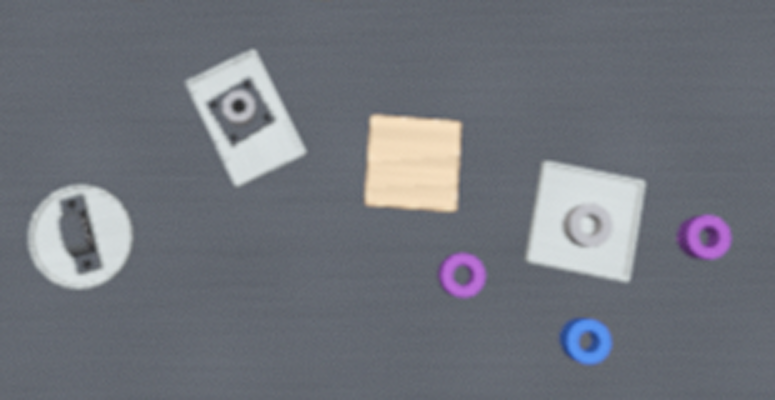

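View pics/side1.png

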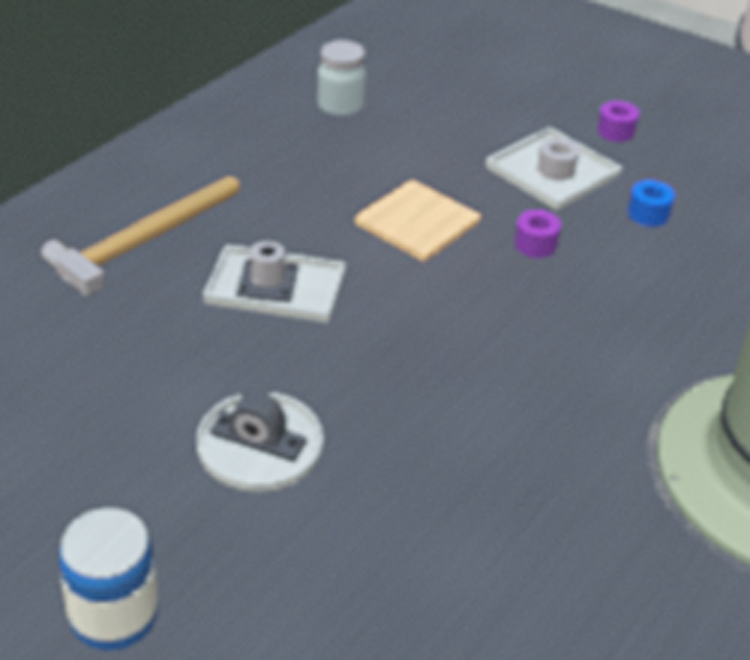

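```bash
cat > m.py <<'E'
from h import *
def up(f,s=4):
    return cv2.resize(f["pixels"],None,fx=s,fy=s,interpolation=cv2.INTER_CUBIC)
def cont(mask,f,s,near,z,hull=True):
    cs,_=cv2.findContours(mask,cv2.RETR_EXTERNAL,cv2.CHAIN_APPROX_NONE)
    best=None
    for c in cs:
        if cv2.contourArea(c)<30*s*s: continue
        m=cv2.moments(c); cen=np.array([m['m10'],m['m01']])/m['m00']/s
        d=np.hypot(*(cen-near))
        if best is None or d<best[0]: best=(d,c)
    uv=(best[1][:,0,:]+.5)/s-.5
    return ray(f,uv,z),uv
def rect(p):
    (c,sz,a)=cv2.minAreaRect((p[:,:2]*1000).astype(np.float32))
    if sz[0]<sz[1]: sz=(sz[1],sz[0]); a+=90
    return np.round(c,1),np.round(sz,1),round((a+90)%180-90,1)   # angle of the long side
E
python3 - <<'E'
from workcell import bot
from m import *
for cn,pts in (("top",{"sq":(374,229),"pan":(172,235),"long":(238,187),"board":(305,205)}),("side",{"sq":(335,166),"pan":(237,256),"long":(242,204),"board":(289,183)})):
    f=bot.grab_frame(cn); s=4; im=up(f,s)
    hsv=cv2.cvtColor(im,cv2.COLOR_RGB2HSV)
    w=((hsv[...,1]<45)&(hsv[...,2]>150)).astype(np.uint8)*255
    b=((hsv[...,0]<25)&(hsv[...,1]>60)&(hsv[...,2]>150)).astype(np.uint8)*255
    for n,uv in pts.items():
        p,q=cont(b if n=="board" else w,f,s,uv,.012)
        e=cv2.minEnclosingCircle((p[:,:2]*1000).astype(np.float32))
        print(cn,n,rect(p), "circ",np.round(e[0],1),round(e[1]*2,1))
    # dark parts in pan/long, on top
    print(np.median(hsv[::4,::4,2][280:300,150:250]))
    f["pixels"]; save(f,cn+"_a.png",(205,150,275,225) if cn=="top" else (205,180,275,280),7)
E
```

```text
top sq (array([ 453.4, -314.1]), array([129.7, 128.4]), 78.0) circ [ 453.2 -314.3] 175.8
top pan (array([439.9, 302.8]), array([126.5, 126. ]), -44.5) circ [439.9 303.2] 127.9
top long (array([584.9, 101.7]), array([149.1,  99.1]), 25.6) circ [585.3 101. ] 172.9
top board (array([761.7, 105.9]), array([234.9,  24.3]), 82.5) circ [761.9 105.8] 235.1
113.0
side sq (array([ 451.9, -306.1]), array([143.5, 135.2]), 78.2) circ [ 450.3 -304.9] 190.1
side pan (array([435.4, 307. ]), array([129.1, 125.9]), -47.6) circ [436.6 306.7] 134.2
side long (array([585.2, 100.1]), array([149.9, 127. ]), 25.4) circ [581.6 108.4] 179.0
side board (array([521.8, -96.3]), array([123.2, 119.2]), 85.5) circ [519.8 -95.6] 162.2
119.0
```

View pics/top_a.png

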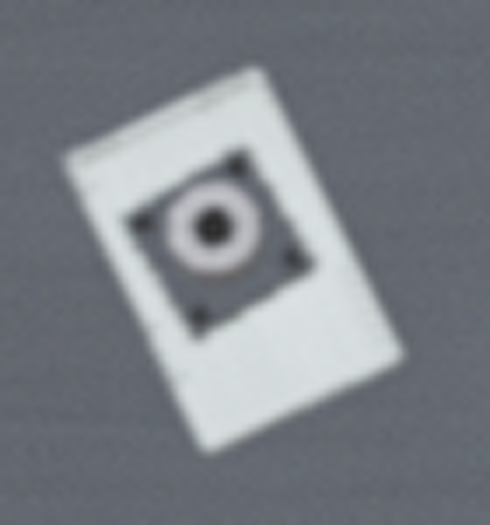

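```bash
cat >> m.py <<'E'
from workcell import bot
def go(x,y,z,yaw):
    s=bot.observe(); M=R.from_euler('xyz',s["tool_rot"]).as_matrix()
    T=R.from_euler('xyz',[np.pi,0,np.radians(yaw)]).as_matrix()
    d=M.T@(np.array([x,y,z])-s["position"])*100
    r=np.degrees(R.from_matrix(M.T@T).as_rotvec())
    print("pos",np.round(s["position"],4),"yaw",round(np.degrees(s["tool_rot"][2]),1),"w",round(s["grip_width"],4),"t",round(s["clock"],2))
    print("  xyz cm",np.round(d,2),"w deg",np.round(r,1),"dist/rows",round(np.linalg.norm(d)/6.25,1))
E
python3 - <<'E'
from m import *
go(.45,-.31,.2,-57)
f=bot.grab_frame("top")
print("flange boss",ray(f,(235.3,182.6),.052),"bearing top",ray(f,(375.3,230),.04))
E
```

```text
pos [ 0.1804 -0.5983  0.2312] yaw -73.2 w 0.0852 t 0.35
  xyz cm [-19.82 -34.14   3.12] w deg [ -0.    0.  -16.2] dist/rows 6.3
flange boss [[0.59000258 0.10676266 0.052     ]] bearing top [[ 0.44580958 -0.30880673  0.04      ]]
```

Request:
jog_arm([
  {"x": -6, "y": -10, "z": 0, "wz": -6},
  {"x": -19.8, "y": -34.1, "z": 3.1, "wz": -16.2},
  {"x": -19.8, "y": -34.1, "z": 3.1, "wz": -16.2},
  {"x": -19.8, "y": -34.1, "z": 3.1, "wz": -16.2},
  {"x": -19.8, "y": -34.1, "z": 3.1, "wz": -16.2},
  {"x": -19.8, "y": -34.1, "z": 3.1, "wz": -16.2},
  {"x": -19.8, "y": -34.1, "z": 3.1, "wz": -16.2},
  {"x": -19.8, "y": -34.1, "z": 3.1, "wz": -16.2, "claw": 78},
  {"x": -19.8, "y": -34.1, "z": 3.1, "wz": -16.2, "claw": 78},
  {"x": -19.8, "y": -34.1, "z": 3.1, "wz": -16.2, "claw": 78},
])

```text
schema error: expected keys wx, wy, wz, x, y, z, claw
```

```bash
python3 - <<'E'
from m import *
go(.446,-.309,.1,-57)
f=bot.grab_frame("wrist"); save(f,"w1.png",None,1.5)
print(proj(f,[.446,-.309,.04]),f["origin"])
E
```

```text
pos [ 0.1804 -0.5984  0.2312] yaw -73.2 w 0.0856 t 0.4
  xyz cm [-20.04 -33.78  13.13] w deg [ -0.    0.  -16.2] dist/rows 6.6
[[  27.93540151 -204.59126553]] [ 0.25834969 -0.57374255  0.37381711]
```

View pics/w1.png

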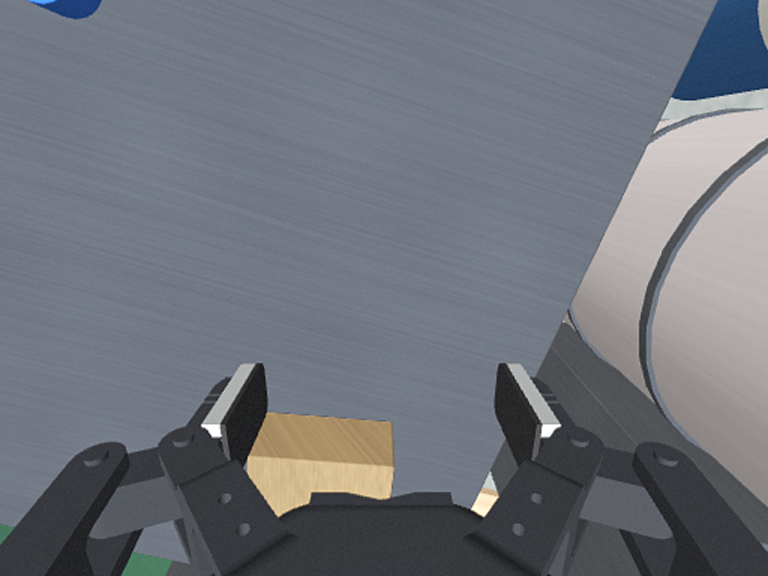

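All keys are required in each row.

Request:
jog_arm([
  {"x": -6, "y": -10, "z": 0, "wx": 0, "wy": 0, "wz": -6, "claw": 100},
  {"x": -19.8, "y": -34.1, "z": 3.1, "wx": 0, "wy": 0, "wz": -16.2, "claw": 78},
  {"x": -19.8, "y": -34.1, "z": 3.1, "wx": 0, "wy": 0, "wz": -16.2, "claw": 78},
  {"x": -19.8, "y": -34.1, "z": 3.1, "wx": 0, "wy": 0, "wz": -16.2, "claw": 78},
  {"x": -19.8, "y": -34.1, "z": 3.1, "wx": 0, "wy": 0, "wz": -16.2, "claw": 78},
  {"x": -19.8, "y": -34.1, "z": 3.1, "wx": 0, "wy": 0, "wz": -16.2, "claw": 78},
  {"x": -19.8, "y": -34.1, "z": 3.1, "wx": 0, "wy": 0, "wz": -16.2, "claw": 78},
  {"x": -19.8, "y": -34.1, "z": 3.1, "wx": 0, "wy": 0, "wz": -16.2, "claw": 78},
  {"x": -19.8, "y": -34.1, "z": 3.1, "wx": 0, "wy": 0, "wz": -16.2, "claw": 78},
])

```text
clock: 1.58
position: [0.449, -0.3113, 0.2003]
tool_rot: [3.141, -0.0, -0.996]
force: [-0.1, -0.7, -0.3]
grip_width: 0.0665
```

```bash
python3 - <<'E'
from m import *
go(.446,-.309,.1,-57)
f=bot.grab_frame("wrist"); save(f,"w2.png",None,1.5)
print(proj(f,[.446,-.309,.04]),f["origin"])
E
```

```text
pos [ 0.449  -0.3113  0.2003] yaw -57.1 w 0.0665 t 1.57
  xyz cm [-0.36  0.13 10.03] w deg [ 0.  -0.  -0.1] dist/rows 1.6
[[251.39191333 176.03131104]] [ 0.51740857 -0.26577766  0.34290104]
```

View pics/w2.png

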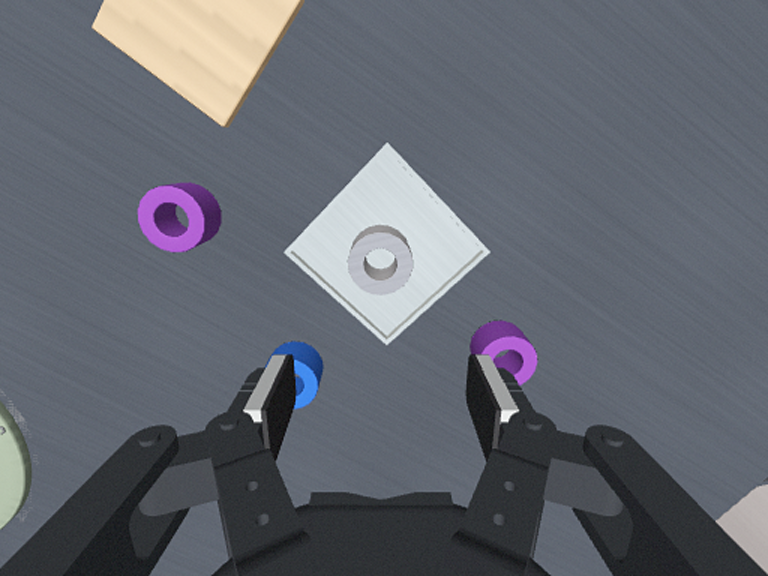

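The wrist picture shows the bright-steel ring in the white square tray at (253,175). The rings at (118,145) and (336,235) are purple and the one at (196,250) is blue, so those are the look-alikes and the grey ring is the bearing.

```bash
python3 - <<'E'
from m import *
f=bot.grab_frame("wrist"); 
print("bearing",ray(f,(253.2,174.8),.04))
c=np.array([(387,143),(490,252),(387,345),(284,252)])/1.5
P=ray(f,c,.012);print("sq",P.mean(0),np.linalg.norm(P[0]-P[2]),np.linalg.norm(P[1]-P[3]),P)
im=up(f,2);hsv=cv2.cvtColor(im,cv2.COLOR_RGB2HSV)
w=((hsv[...,1]<40)&(hsv[...,2]>170)).astype(np.uint8)*255
p,q=cont(w,f,2,(258,163),.012); print(rect(p))
b=ray(f,(253.2,174.8),.04)[0]
go(b[0],b[1],.010,-57)
E
```

```text
bearing [[ 0.44829036 -0.31017818  0.04      ]]
sq [ 0.45265535 -0.31459506  0.012     ] 0.17468600107609533 0.17480556436885994 [[ 0.52565216 -0.26683707  0.012     ]
 [ 0.50020985 -0.38792898  0.012     ]
 [ 0.3794713  -0.36247364  0.012     ]
 [ 0.40528808 -0.24114056  0.012     ]]
(array([ 453. , -313.5]), array([124.4, 124.4]), 78.0)
pos [ 0.4489 -0.3115  0.2004] yaw -57.1 w 0.0667 t 1.68
  xyz cm [-0.14 -0.03 19.04] w deg [ 0.  -0.  -0.1] dist/rows 3.0
```

Request:
jog_arm([
  {"x": -0.15, "y": 0, "z": 6, "wx": 0, "wy": 0, "wz": 0, "claw": 78},
  {"x": -0.15, "y": 0, "z": 12, "wx": 0, "wy": 0, "wz": 0, "claw": 78},
  {"x": -0.15, "y": 0, "z": 17, "wx": 0, "wy": 0, "wz": 0, "claw": 78},
  {"x": -0.15, "y": 0, "z": 19, "wx": 0, "wy": 0, "wz": 0, "claw": 78},
  {"x": -0.15, "y": 0, "z": 19, "wx": 0, "wy": 0, "wz": 0, "claw": 78},
  {"x": -0.15, "y": 0, "z": 19, "wx": 0, "wy": 0, "wz": 0, "claw": 40},
  {"x": -0.15, "y": 0, "z": 19, "wx": 0, "wy": 0, "wz": 0, "claw": 40},
  {"x": -0.15, "y": 0, "z": 19, "wx": 0, "wy": 0, "wz": 0, "claw": 40},
  {"x": -0.15, "y": 0, "z": 19, "wx": 0, "wy": 0, "wz": 0, "claw": 40},
  {"x": -0.15, "y": 0, "z": 19, "wx": 0, "wy": 0, "wz": 0, "claw": 40},
], squeeze=60)

```text
clock: 2.92
position: [0.4483, -0.3111, 0.0118]
tool_rot: [-3.142, -0.002, -0.998]
force: [-2.8, -0.3, 9.8]
grip_width: 0.0508
```

```bash
python3 - <<'E'
from m import *
go(.448,-.31,.14,-57)
f=bot.grab_frame("wrist"); save(f,"w3.png",None,1.2)
E
```

```text
pos [ 0.4483 -0.3111  0.0118] yaw -57.2 w 0.0508 t 2.92
  xyz cm [ -0.08  -0.03 -12.82] w deg [-0.  -0.1 -0.2] dist/rows 2.1
```

View pics/w3.png

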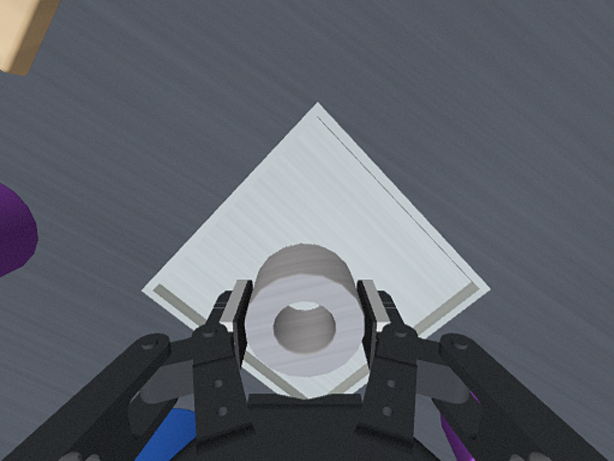

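Request:
jog_arm([
  {"x": 0, "y": 0, "z": -2, "wx": 0, "wy": 0, "wz": 0, "claw": 40},
  {"x": 0, "y": 0, "z": -5, "wx": 0, "wy": 0, "wz": 0, "claw": 40},
  {"x": 0, "y": 0, "z": -9, "wx": 0, "wy": 0, "wz": 0, "claw": 40},
  {"x": 0, "y": 0, "z": -13, "wx": 0, "wy": 0, "wz": 0, "claw": 40},
  {"x": 0, "y": 0, "z": -13, "wx": 0, "wy": 0, "wz": 0, "claw": 40},
])

```text
clock: 3.6
position: [0.4495, -0.3119, 0.1453]
tool_rot: [-3.139, -0.007, -0.998]
force: [-0.2, -1.2, -3.1]
grip_width: 0.0503
```

```bash
python3 - <<'E'
from m import *
go(.525,-.105,.14,-57)
print(bot.observe()["force"])
f=bot.grab_frame("wrist"); save(f,"w4.png",None,1.2)
f=bot.grab_frame("top"); s=4
hsv=cv2.cvtColor(up(f,s),cv2.COLOR_RGB2HSV)
b=((hsv[...,0]<25)&(hsv[...,1]>60)&(hsv[...,2]>185)).astype(np.uint8)*255
p,q=cont(b,f,s,(305,205),.012); print(rect(p))
E
```

```text
pos [ 0.4495 -0.3119  0.1453] yaw -57.2 w 0.0503 t 3.6
  xyz cm [-13.3  -17.56   0.47] w deg [-0.1 -0.4 -0.2] dist/rows 3.5
[-0.18987392 -1.19289201 -3.08880007]
(array([762.7, 106.6]), array([233.3,  19.7]), 82.5)
```

View pics/w4.png

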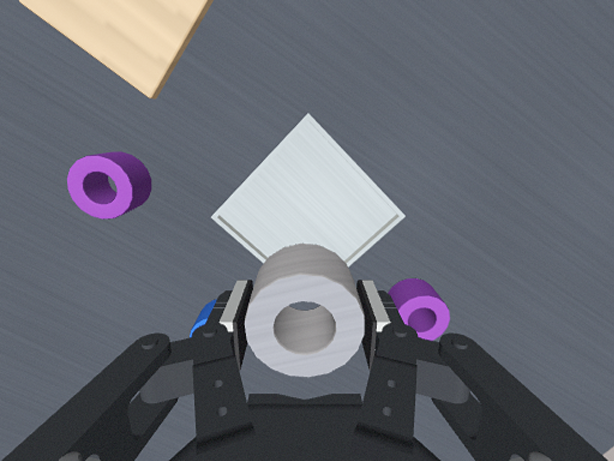

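Request:
jog_arm([
  {"x": -4, "y": -5, "z": 0, "wx": 0, "wy": 0, "wz": 0, "claw": 40},
  {"x": -8, "y": -11, "z": 0, "wx": 0, "wy": 0, "wz": 0, "claw": 40},
  {"x": -12, "y": -16, "z": 0, "wx": 0, "wy": 0, "wz": 0, "claw": 40},
  {"x": -13.3, "y": -17.6, "z": 0, "wx": 0, "wy": -0.4, "wz": 0, "claw": 40},
  {"x": -13.3, "y": -17.6, "z": 4, "wx": 0, "wy": -0.4, "wz": 0, "claw": 40},
  {"x": -13.3, "y": -17.6, "z": 8, "wx": 0, "wy": -0.4, "wz": 0, "claw": 40},
  {"x": -13.3, "y": -17.6, "z": 10, "wx": 0, "wy": -0.4, "wz": 0, "claw": 40},
  {"x": -13.3, "y": -17.6, "z": 11, "wx": 0, "wy": -0.4, "wz": 0, "claw": 40},
  {"x": -13.3, "y": -17.6, "z": 11, "wx": 0, "wy": -0.4, "wz": 0, "claw": 40},
])

```text
clock: 4.82
position: [0.5236, -0.104, 0.0312]
tool_rot: [3.141, 0.005, -0.998]
force: [0.5, 0.2, -2.5]
grip_width: 0.0506
```

```bash
python3 - <<'E'
from m import *
go(.525,-.105,.021,-57)
print(bot.observe()["force"])
f=bot.grab_frame("wrist"); save(f,"w5.png",None,1.2)
E
```

```text
pos [ 0.5236 -0.104   0.0312] yaw -57.2 w 0.0506 t 4.83
  xyz cm [ 0.16 -0.06  1.02] w deg [ 0.   0.3 -0.2] dist/rows 0.2
[ 0.52108133  0.24552476 -2.48496607]
```

View pics/w5.png

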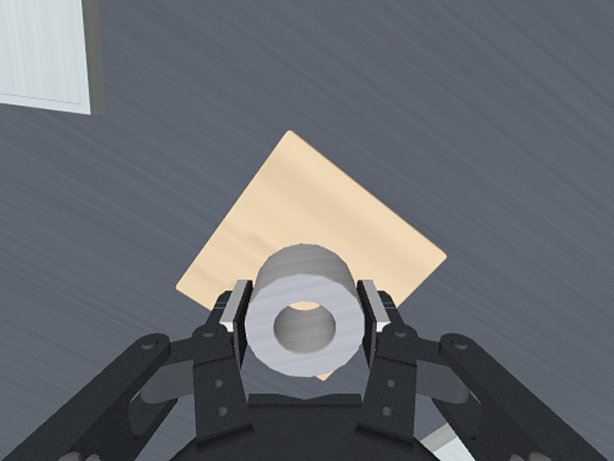

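```bash
python3 - <<'E'
from m import *
f=bot.grab_frame("wrist")
P=ray(f,np.array([(446,256),(176,288),(289,130)])/1.2,.012);print(P,(P[0]+P[1])/2)
E
```

```text
[[ 0.57585738 -0.16220743  0.012     ]
 [ 0.47683647 -0.04591804  0.012     ]
 [ 0.58522908 -0.05450183  0.012     ]] [ 0.52634692 -0.10406273  0.012     ]
```

Request:
jog_arm([
  {"x": 0, "y": 0, "z": 0.5, "wx": 0, "wy": 0.3, "wz": 0, "claw": 40},
  {"x": 0, "y": 0, "z": 0.8, "wx": 0, "wy": 0.3, "wz": 0, "claw": 40},
  {"x": 0, "y": 0, "z": 1.0, "wx": 0, "wy": 0.3, "wz": 0, "claw": 40},
  {"x": 0, "y": 0, "z": 1.1, "wx": 0, "wy": 0.3, "wz": 0, "claw": 40},
  {"x": 0, "y": 0, "z": 1.1, "wx": 0, "wy": 0.3, "wz": 0, "claw": 40},
])

```text
clock: 5.55
position: [0.5244, -0.1041, 0.0213]
tool_rot: [-3.141, -0.001, -0.998]
force: [0.6, 0.0, -2.7]
grip_width: 0.0506
```

Request:
jog_arm([
  {"x": 0, "y": 0, "z": 0.1, "wx": 0, "wy": 0, "wz": 0, "claw": 40},
  {"x": 0, "y": 0, "z": 0.15, "wx": 0, "wy": 0, "wz": 0, "claw": 40},
  {"x": 0, "y": 0, "z": 0.2, "wx": 0, "wy": 0, "wz": 0, "claw": 40},
  {"x": 0, "y": 0, "z": 0.2, "wx": 0, "wy": 0, "wz": 0, "claw": 40},
])

```text
clock: 6.05
position: [0.5244, -0.1041, 0.0198]
tool_rot: [-3.141, -0.002, -0.998]
force: [-3.9, 1.3, 10.8]
grip_width: 0.0509
```

Request:
jog_arm([
  {"x": 0, "y": 0, "z": -0.1, "wx": 0, "wy": 0, "wz": 0, "claw": 60},
  {"x": 0, "y": 0, "z": -0.1, "wx": 0, "wy": 0, "wz": 0, "claw": 75},
  {"x": 0, "y": 0, "z": -0.1, "wx": 0, "wy": 0, "wz": 0, "claw": 75},
  {"x": 0, "y": 0, "z": -0.1, "wx": 0, "wy": 0, "wz": 0, "claw": 75},
  {"x": 0, "y": 0, "z": -0.1, "wx": 0, "wy": 0, "wz": 0, "claw": 75},
  {"x": 0, "y": 0, "z": -4, "wx": 0, "wy": 0, "wz": 0, "claw": 75},
  {"x": 0, "y": 0, "z": -9, "wx": 0, "wy": 0, "wz": 0, "claw": 75},
  {"x": 0, "y": 0, "z": -15, "wx": 0, "wy": 0, "wz": 0, "claw": 75},
  {"x": 0, "y": 0, "z": -18, "wx": 0, "wy": 0, "wz": 0, "claw": 75},
  {"x": 0, "y": 0, "z": -18, "wx": 0, "wy": 0, "wz": 0, "claw": 75},
])

```text
clock: 7.3
position: [0.5251, -0.1042, 0.202]
tool_rot: [-3.138, -0.005, -0.998]
force: [0.1, -0.1, -0.9]
grip_width: 0.0647
```

```bash
python3 - <<'E'
from m import *
go(.59,.107,.2,10)
f=bot.grab_frame("wrist"); save(f,"w6.png",None,1.2)
E
```

```text
pos [ 0.5251 -0.1042  0.202 ] yaw -57.2 w 0.0647 t 7.3
  xyz cm [-14.24 -16.89   0.21] w deg [ -0.   -0.4 -67.2] dist/rows 3.5
```

View pics/w6.png

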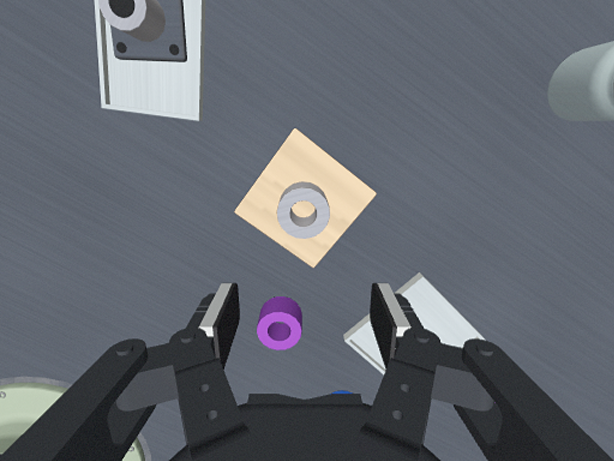

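The bearing stands upright on the board at (252,175). Next is the hub.

Request:
jog_arm([
  {"x": -5, "y": -6, "z": 0, "wx": 0, "wy": -0.4, "wz": -10, "claw": 75},
  {"x": -10, "y": -12, "z": 0, "wx": 0, "wy": -0.4, "wz": -20, "claw": 75},
  {"x": -14.2, "y": -16.9, "z": 0.2, "wx": 0, "wy": -0.4, "wz": -30, "claw": 75},
  {"x": -14.2, "y": -16.9, "z": 0.2, "wx": 0, "wy": -0.4, "wz": -40, "claw": 75},
  {"x": -14.2, "y": -16.9, "z": 0.2, "wx": 0, "wy": -0.4, "wz": -50, "claw": 75},
  {"x": -14.2, "y": -16.9, "z": 0.2, "wx": 0, "wy": -0.4, "wz": -57.2, "claw": 75},
  {"x": -14.2, "y": -16.9, "z": 0.2, "wx": 0, "wy": -0.4, "wz": -57.2, "claw": 75},
  {"x": -14.2, "y": -16.9, "z": 0.2, "wx": 0, "wy": -0.4, "wz": -57.2, "claw": 75},
])

```text
clock: 8.35
position: [0.5892, 0.1067, 0.1976]
tool_rot: [-3.14, 0.004, -0.003]
force: [-0.2, 0.6, -1.1]
grip_width: 0.0636
```

```bash
python3 - <<'E'
from m import *
go(.59,.107,.025,0)
f=bot.grab_frame("wrist"); save(f,"w7.png",None,1.5)
print(proj(f,[.59,.107,.052]))
E
```

```text
pos [0.5892 0.1067 0.1976] yaw -0.2 w 0.0636 t 8.35
  xyz cm [ 0.14 -0.   17.26] w deg [-0.1  0.2 -0.2] dist/rows 2.8
[[254.86453925 178.97796103]]
```

View pics/w7.png

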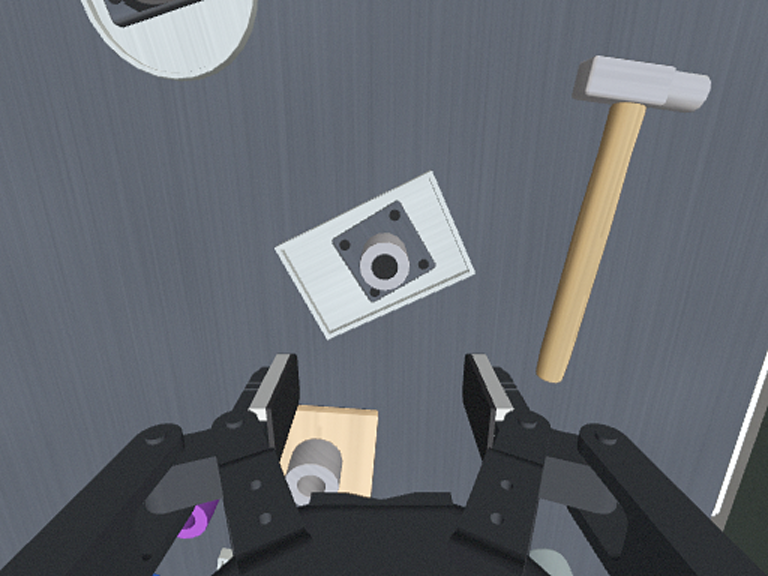

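```bash
python3 - <<'E'
from m import *
f=bot.grab_frame("wrist")
b=ray(f,(256.2,177.1),.052)[0];print(b)
im=up(f,2);hsv=cv2.cvtColor(im,cv2.COLOR_RGB2HSV)
w=((hsv[...,1]<40)&(hsv[...,2]>160)).astype(np.uint8)*255
p,q=cont(w,f,2,(250,170),.012); print(rect(p))
P=ray(f,np.array([(432,171),(474,272),(328,339),(275,248)])/1.5,.012);print(P.mean(0),P)
go(b[0],b[1],.025,0)
E
```

```text
[0.59163608 0.10917122 0.052     ]
(array([584.1, 102.7]), array([144.9,  95.2]), 25.5)
[0.58479508 0.10266661 0.012     ] [[0.6295306  0.17553013 0.012     ]
 [0.66864977 0.09232576 0.012     ]
 [0.54093626 0.02923423 0.012     ]
 [0.5000637  0.11357633 0.012     ]]
pos [0.5893 0.1068 0.1981] yaw -0.1 w 0.064 t 8.45
  xyz cm [ 0.28 -0.21 17.31] w deg [-0.1  0.2 -0.1] dist/rows 2.8
```

Request:
jog_arm([
  {"x": 0.3, "y": -0.2, "z": 6, "wx": 0, "wy": 0.2, "wz": 0, "claw": 75},
  {"x": 0.3, "y": -0.2, "z": 12, "wx": 0, "wy": 0.2, "wz": 0, "claw": 75},
  {"x": 0.3, "y": -0.2, "z": 16, "wx": 0, "wy": 0.2, "wz": 0, "claw": 70},
  {"x": 0.3, "y": -0.2, "z": 17.3, "wx": 0, "wy": 0.2, "wz": 0, "claw": 65},
  {"x": 0.3, "y": -0.2, "z": 17.3, "wx": 0, "wy": 0.2, "wz": 0, "claw": 60},
  {"x": 0.3, "y": -0.2, "z": 17.3, "wx": 0, "wy": 0.2, "wz": 0, "claw": 25},
  {"x": 0.3, "y": -0.2, "z": 17.3, "wx": 0, "wy": 0.2, "wz": 0, "claw": 25},
  {"x": 0.3, "y": -0.2, "z": 17.3, "wx": 0, "wy": 0.2, "wz": 0, "claw": 25},
  {"x": 0.3, "y": -0.2, "z": 17.3, "wx": 0, "wy": 0.2, "wz": 0, "claw": 25},
  {"x": 0.3, "y": -0.2, "z": 17.3, "wx": 0, "wy": 0.2, "wz": 0, "claw": 25},
], squeeze=70)

```text
clock: 9.7
position: [0.5927, 0.1093, 0.0271]
tool_rot: [-3.139, -0.003, -0.002]
force: [-3.0, 0.5, 8.1]
grip_width: 0.036
```

```bash
python3 - <<'E'
from m import *
go(.59,.107,.15,0)
f=bot.grab_frame("wrist"); save(f,"w8.png",None,1.2)
E
```

```text
pos [0.5927 0.1093 0.0271] yaw -0.1 w 0.036 t 9.7
  xyz cm [ -0.23   0.21 -12.29] w deg [-0.1 -0.2 -0.1] dist/rows 2.0
```

View pics/w8.png

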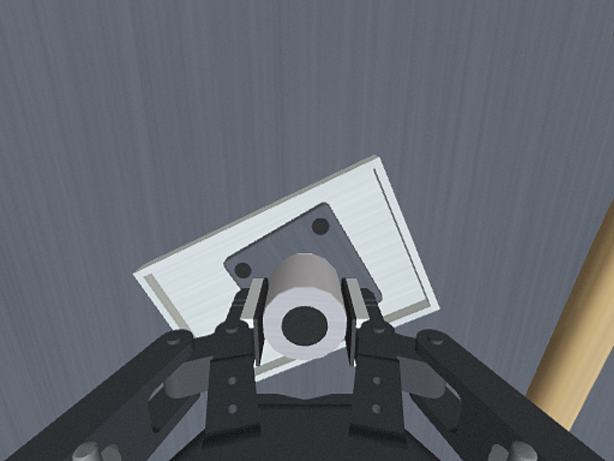

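Request:
jog_arm([
  {"x": 0, "y": 0, "z": -2, "wx": 0, "wy": 0, "wz": 0, "claw": 25},
  {"x": 0, "y": 0, "z": -5, "wx": 0, "wy": 0, "wz": 0, "claw": 25},
  {"x": 0, "y": 0, "z": -9, "wx": 0, "wy": 0, "wz": 0, "claw": 25},
  {"x": 0, "y": 0, "z": -12.5, "wx": 0, "wy": 0, "wz": 0, "claw": 25},
  {"x": 0, "y": 0, "z": -12.5, "wx": 0, "wy": 0, "wz": 0, "claw": 25},
])

```text
clock: 10.38
position: [0.5938, 0.1093, 0.1563]
tool_rot: [-3.138, -0.009, -0.003]
force: [0.9, -0.2, -5.9]
grip_width: 0.0361
```

```bash
python3 - <<'E'
from m import *
go(.453,-.314,.15,-42)
print(bot.observe()["force"])
f=bot.grab_frame("wrist"); save(f,"w9.png",None,1.2)
E
```

```text
pos [0.5938 0.1093 0.1563] yaw -0.2 w 0.0361 t 10.38
  xyz cm [-13.97  42.37   0.38] w deg [-0.4 -0.4 41.8] dist/rows 7.1
[ 0.86545498 -0.1968317  -5.8814164 ]
```

View pics/w9.png

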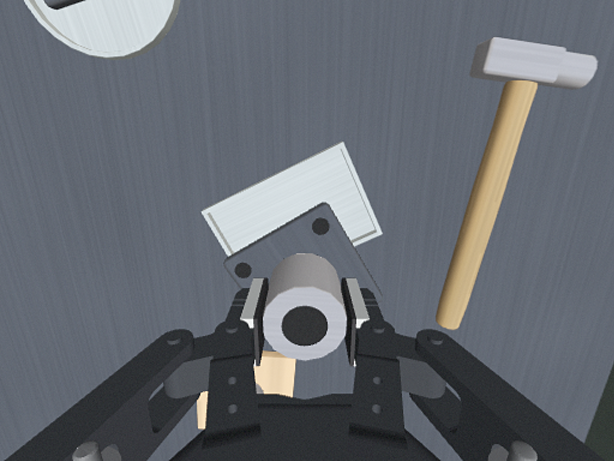

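Request:
jog_arm([
  {"x": -1.5, "y": 4.5, "z": 0, "wx": 0, "wy": 0, "wz": 5, "claw": 25},
  {"x": -3.3, "y": 10, "z": 0, "wx": -0.4, "wy": -0.4, "wz": 10, "claw": 25},
  {"x": -5.3, "y": 16, "z": 0, "wx": -0.4, "wy": -0.4, "wz": 15, "claw": 25},
  {"x": -7.2, "y": 22, "z": 0, "wx": -0.4, "wy": -0.4, "wz": 20, "claw": 25},
  {"x": -9.2, "y": 28, "z": 0, "wx": -0.4, "wy": -0.4, "wz": 27, "claw": 25},
  {"x": -11.2, "y": 34, "z": 0, "wx": -0.4, "wy": -0.4, "wz": 34, "claw": 25},
  {"x": -13, "y": 39.5, "z": 0, "wx": -0.4, "wy": -0.4, "wz": 40, "claw": 25},
  {"x": -14, "y": 42.4, "z": 0.4, "wx": -0.4, "wy": -0.4, "wz": 41.8, "claw": 25},
  {"x": -14, "y": 42.4, "z": 4, "wx": -0.4, "wy": -0.4, "wz": 41.8, "claw": 25},
  {"x": -14, "y": 42.4, "z": 8, "wx": -0.4, "wy": -0.4, "wz": 41.8, "claw": 25},
])

```text
clock: 11.68
position: [0.4517, -0.3148, 0.0712]
tool_rot: [3.139, 0.001, -0.733]
force: [0.3, 0.4, -5.4]
grip_width: 0.0355
```

```bash
python3 - <<'E'
from m import *
go(.453,-.314,.029,-42)
print(bot.observe()["force"])
f=bot.grab_frame("wrist"); save(f,"w10.png",None,1.2)
E
```

```text
pos [ 0.4517 -0.3148  0.0712] yaw -42.0 w 0.0355 t 11.68
  xyz cm [ 0.04 -0.16  4.22] w deg [ 0.2  0.1 -0. ] dist/rows 0.7
[ 0.26227177  0.37024785 -5.42777952]
```

View pics/w10.png

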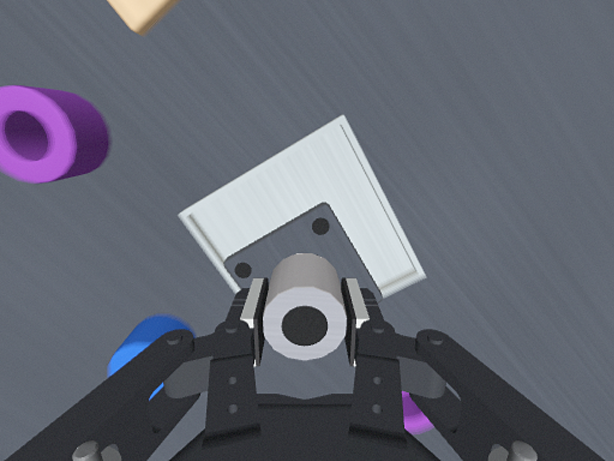

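Request:
jog_arm([
  {"x": 0, "y": -0.15, "z": 2, "wx": 0.2, "wy": 0, "wz": 0, "claw": 25},
  {"x": 0, "y": -0.15, "z": 3.5, "wx": 0.2, "wy": 0, "wz": 0, "claw": 25},
  {"x": 0, "y": -0.15, "z": 4.1, "wx": 0.2, "wy": 0, "wz": 0, "claw": 25},
  {"x": 0, "y": -0.15, "z": 4.3, "wx": 0.2, "wy": 0, "wz": 0, "claw": 25},
  {"x": 0, "y": -0.15, "z": 4.4, "wx": 0.2, "wy": 0, "wz": 0, "claw": 25},
  {"x": 0, "y": -0.15, "z": 4.5, "wx": 0.2, "wy": 0, "wz": 0, "claw": 25},
  {"x": 0, "y": -0.15, "z": 4.5, "wx": 0.2, "wy": 0, "wz": 0, "claw": 25},
])

```text
clock: 12.6
position: [0.4503, -0.3118, 0.0251]
tool_rot: [3.14, 0.006, -0.732]
force: [-22.1, 15.0, 70.5]
grip_width: 0.0362
```

Request:
jog_arm([
  {"x": 0.1, "y": 0, "z": -0.1, "wx": 0, "wy": 0, "wz": 0, "claw": 25},
  {"x": 0.2, "y": 0, "z": -0.2, "wx": 0, "wy": 0, "wz": 0, "claw": 25},
  {"x": 0.2, "y": 0, "z": -0.2, "wx": 0, "wy": 0, "wz": 0, "claw": 25},
])

```text
clock: 12.98
position: [0.4518, -0.3133, 0.0271]
tool_rot: [3.14, 0.006, -0.732]
force: [0.4, 0.2, -5.3]
grip_width: 0.0357
```

```bash
python3 - <<'E'
from m import *
go(.453,-.314,.027,-42)
f=bot.grab_frame("wrist"); save(f,"w11.png",None,1.2)
E
```

```text
pos [ 0.4518 -0.3133  0.0271] yaw -42.0 w 0.0357 t 12.97
  xyz cm [ 0.13 -0.03  0.01] w deg [0.1 0.4 0. ] dist/rows 0.0
```

View pics/w11.png

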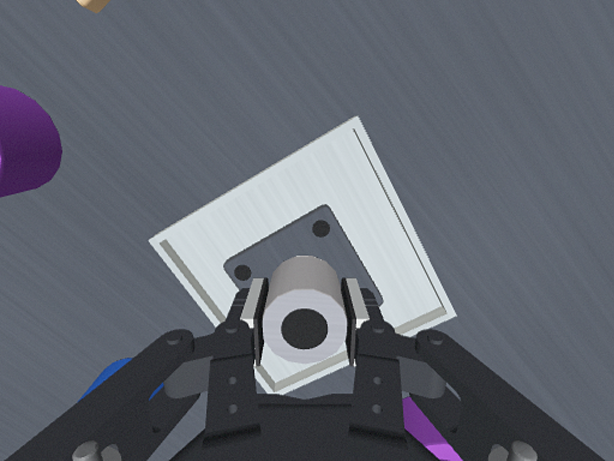

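Request:
jog_arm([
  {"x": 0.1, "y": 0, "z": 0.05, "wx": 0, "wy": 0.3, "wz": 0, "claw": 25},
  {"x": 0.1, "y": 0, "z": 0.1, "wx": 0, "wy": 0.3, "wz": 0, "claw": 25},
  {"x": 0.1, "y": 0, "z": 0.1, "wx": 0, "wy": 0.3, "wz": 0, "claw": 25},
])

```text
clock: 13.4
position: [0.4523, -0.314, 0.0259]
tool_rot: [3.14, 0.002, -0.732]
force: [-1.2, -1.5, -1.5]
grip_width: 0.0362
```

Request:
jog_arm([
  {"x": 0, "y": 0, "z": 0, "wx": 0, "wy": 0, "wz": 0, "claw": 55},
  {"x": 0, "y": 0, "z": 0, "wx": 0, "wy": 0, "wz": 0, "claw": 65},
  {"x": 0, "y": 0, "z": 0, "wx": 0, "wy": 0, "wz": 0, "claw": 65},
  {"x": 0, "y": 0, "z": 0, "wx": 0, "wy": 0, "wz": 0, "claw": 65},
  {"x": 0, "y": 0, "z": -4, "wx": 0, "wy": 0, "wz": 0, "claw": 65},
  {"x": 0, "y": 0, "z": -9, "wx": 0, "wy": 0, "wz": 0, "claw": 65},
  {"x": 0, "y": 0, "z": -15, "wx": 0, "wy": 0, "wz": 0, "claw": 65},
  {"x": 0, "y": 0, "z": -17.5, "wx": 0, "wy": 0, "wz": 0, "claw": 65},
  {"x": 0, "y": 0, "z": -17.5, "wx": 0, "wy": 0, "wz": 0, "claw": 65},
])

```text
clock: 14.52
position: [0.4534, -0.3145, 0.2028]
tool_rot: [3.14, -0.002, -0.733]
force: [-0.4, -0.2, -1.3]
grip_width: 0.0556
```

```bash
python3 - <<'E'
from m import *
go(.44,.302,.2,0)
f=bot.grab_frame("wrist"); save(f,"w12.png",None,1.2)
print("boss target px",proj(f,[.453,-.314,.052])*1.2)
f=bot.grab_frame("top"); save(f,"top_b.png",(140,195,210,270),7)
E
```

```text
pos [ 0.4534 -0.3145  0.2028] yaw -42.0 w 0.0556 t 14.53
  xyz cm [-42.23 -44.93   0.14] w deg [  0.1  -0.1 -42. ] dist/rows 9.9
boss target px [[304.19971963 212.6868031 ]]
```

View pics/w12.png

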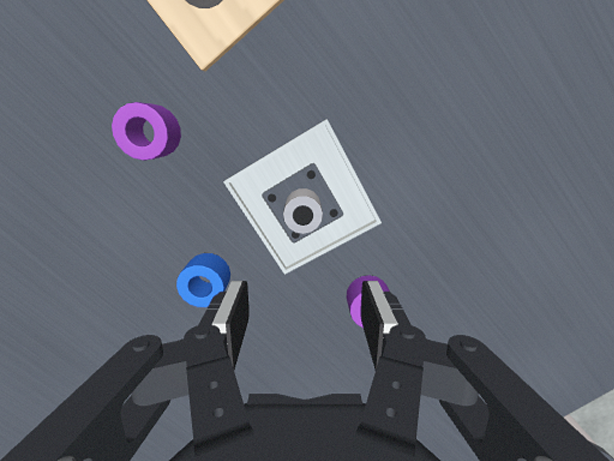

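View pics/top_b.png

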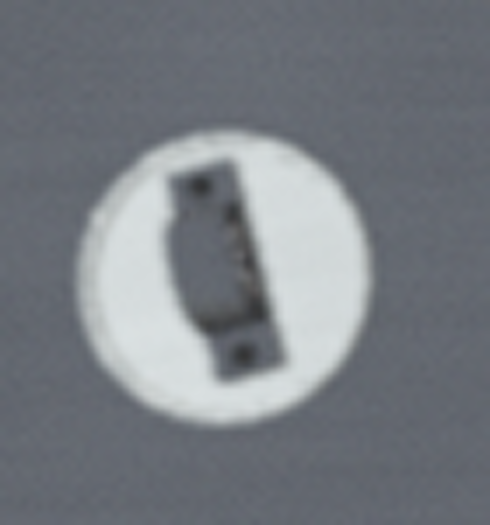

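```bash
python3 - <<'E'
from m import *
go(.52,0,.2,-58)
E
```

```text
pos [ 0.4525 -0.3139  0.2004] yaw -42.0 w 0.0553 t 14.62
  xyz cm [-1.597e+01 -2.785e+01  2.000e-02] w deg [ 0.1  0.1 16. ] dist/rows 5.1
```

Request:
jog_arm([
  {"x": -3, "y": -5, "z": 0, "wx": 0, "wy": 0, "wz": 3, "claw": 65},
  {"x": -6, "y": -10, "z": 0, "wx": 0, "wy": 0, "wz": 6, "claw": 65},
  {"x": -9, "y": -15.5, "z": 0, "wx": 0, "wy": 0, "wz": 9, "claw": 65},
  {"x": -12, "y": -21, "z": 0, "wx": 0, "wy": 0, "wz": 12, "claw": 65},
  {"x": -16, "y": -27.8, "z": 0, "wx": 0, "wy": 0, "wz": 16, "claw": 65},
  {"x": -20, "y": -31, "z": 0, "wx": 0, "wy": 0, "wz": 20, "claw": 65},
  {"x": -26, "y": -34, "z": 0, "wx": 0, "wy": 0, "wz": 24, "claw": 65},
  {"x": -31, "y": -37, "z": 0, "wx": 0, "wy": 0, "wz": 28, "claw": 65},
  {"x": -36, "y": -40.5, "z": 0, "wx": 0, "wy": 0, "wz": 33, "claw": 65},
  {"x": -41, "y": -44, "z": 0, "wx": 0, "wy": 0, "wz": 33, "claw": 65},
])

```text
clock: 15.88
position: [0.4411, 0.2873, 0.1992]
tool_rot: [3.137, -0.0, -1.31]
force: [1.9, -0.8, -0.3]
grip_width: 0.0554
```

```bash
python3 - <<'E'
from m import *
go(.44,.302,.2,-75)
print(bot.observe()["qpos"])
E
```

```text
pos [0.4411 0.2873 0.1992] yaw -75.0 w 0.0554 t 15.88
  xyz cm [-1.45 -0.28 -0.08] w deg [ 0.2 -0.  -0. ] dist/rows 0.2
[-0.4543198   0.42062264 -0.30838154  1.8778067   0.160385    0.87099056
 -2.15135242]
```

Request:
jog_arm([
  {"x": -1.4, "y": -0.3, "z": 0, "wx": 0.2, "wy": 0, "wz": 0, "claw": 65},
  {"x": -1.4, "y": -0.3, "z": 0, "wx": 0.2, "wy": 0, "wz": 0, "claw": 65},
  {"x": -1.4, "y": -0.3, "z": 0, "wx": 0.2, "wy": 0, "wz": 0, "claw": 65},
])

```text
clock: 16.25
position: [0.4407, 0.3, 0.1986]
tool_rot: [3.14, -0.001, -1.311]
force: [0.8, 0.4, -0.1]
grip_width: 0.0553
```

```bash
python3 - <<'E'
from m import *
go(.44,.302,.2,-75)
f=bot.grab_frame("wrist"); save(f,"w13.png",None,1.5)
save(f,"w13b.png",(180,90,330,250),5)
E
```

```text
pos [0.4407 0.3    0.1986] yaw -75.1 w 0.0553 t 16.25
  xyz cm [-0.21  0.02 -0.14] w deg [ 0.1 -0.1 -0.1] dist/rows 0.0
```

View pics/w13.png

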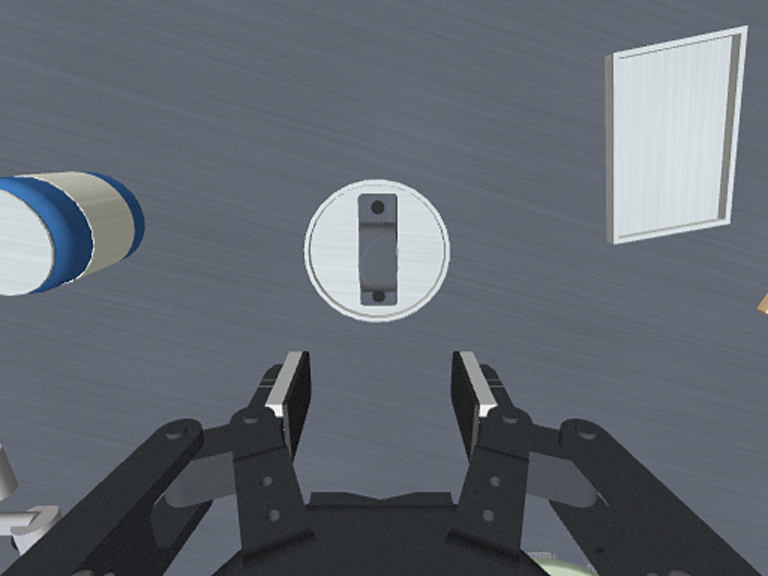

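View pics/w13b.png

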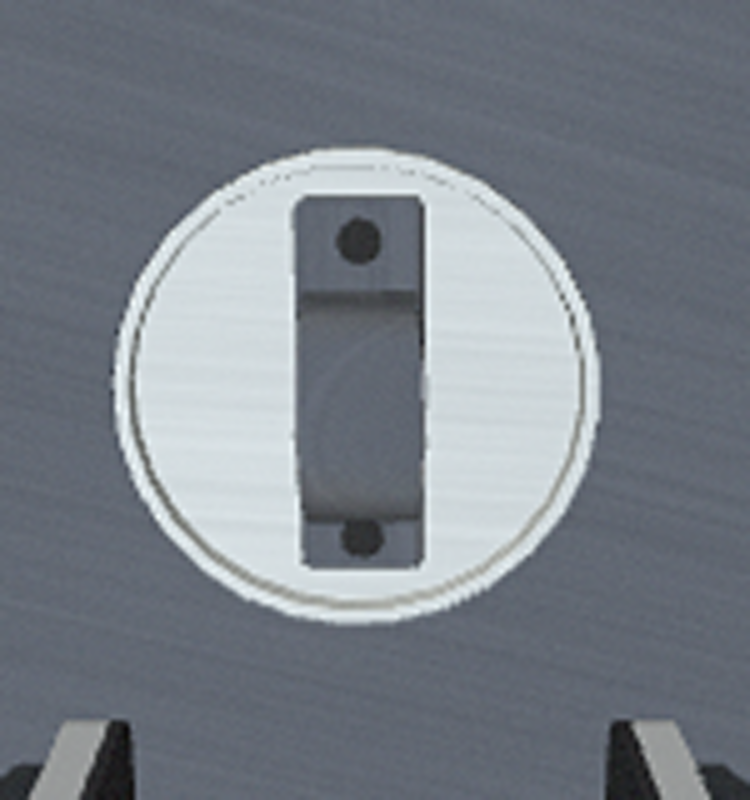

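```bash
python3 - <<'E'
from m import *
f=bot.grab_frame("wrist")
P=ray(f,[(251.8,138),(252.4,197.6)],.016);d=P[0]-P[1];print(P,np.linalg.norm(d),np.degrees(np.arctan2(d[1],d[0])));b=P.mean(0)
im=up(f,2);hsv=cv2.cvtColor(im,cv2.COLOR_RGB2HSV)
w=((hsv[...,1]<40)&(hsv[...,2]>160)).astype(np.uint8)*255
p,q=cont(w,f,2,(251,166),.012); print(rect(p),cv2.minEnclosingCircle((p[:,:2]*1000).astype(np.float32)))
# foot extents at z=.016
F=ray(f,[(180+295/5,90+196/5),(180+423/5,90+196/5),(180+303/5,90+567/5),(180+423/5,90+567/5)],.016);print(F,F.mean(0))
go(b[0],b[1],.03,-75)
E
```

```text
[[0.4782755  0.31305499 0.016     ]
 [0.40440895 0.29282068 0.016     ]] 0.0765878169994311 15.319275660747005
(array([439. , 303.8]), array([123.2, 122.8]), 56.4) ((439.1217041015625, 303.9508056640625), 62.018863677978516)
[[0.48441633 0.33048363 0.016     ]
 [0.49225644 0.30091771 0.016     ]
 [0.39264472 0.30568444 0.016     ]
 [0.40068697 0.27532938 0.016     ]] [0.44250111 0.30310379 0.016     ]
pos [0.4409 0.3001 0.199 ] yaw -75.2 w 0.0553 t 16.35
  xyz cm [-0.28 -0.14 16.9 ] w deg [ 0.1 -0.  -0.2] dist/rows 2.7
```

Request:
jog_arm([
  {"x": -0.3, "y": -0.1, "z": 6, "wx": 0, "wy": 0, "wz": -0.2, "claw": 65},
  {"x": -0.3, "y": -0.1, "z": 12, "wx": 0, "wy": 0, "wz": -0.2, "claw": 65},
  {"x": -0.3, "y": -0.1, "z": 15.5, "wx": 0, "wy": 0, "wz": -0.2, "claw": 60},
  {"x": -0.3, "y": -0.1, "z": 16.9, "wx": 0, "wy": 0, "wz": -0.2, "claw": 55},
  {"x": -0.3, "y": -0.1, "z": 16.9, "wx": 0, "wy": 0, "wz": -0.2, "claw": 50},
  {"x": -0.3, "y": -0.1, "z": 16.9, "wx": 0, "wy": 0, "wz": -0.2, "claw": 15},
  {"x": -0.3, "y": -0.1, "z": 16.9, "wx": 0, "wy": 0, "wz": -0.2, "claw": 15},
  {"x": -0.3, "y": -0.1, "z": 16.9, "wx": 0, "wy": 0, "wz": -0.2, "claw": 15},
  {"x": -0.3, "y": -0.1, "z": 16.9, "wx": 0, "wy": 0, "wz": -0.2, "claw": 15},
  {"x": -0.3, "y": -0.1, "z": 16.9, "wx": 0, "wy": 0, "wz": -0.2, "claw": 15},
], squeeze=80)

```text
clock: 17.6
position: [0.4418, 0.3033, 0.0316]
tool_rot: [-3.14, -0.0, -1.309]
force: [-0.4, -2.3, 9.8]
grip_width: 0.027
```

```bash
python3 - <<'E'
from m import *
go(.44,.302,.17,-75)
f=bot.grab_frame("wrist"); save(f,"w14.png",None,1.2)
E
```

```text
pos [0.4418 0.3033 0.0316] yaw -75.0 w 0.027 t 17.6
  xyz cm [  0.08   0.19 -13.84] w deg [-0.1 -0.   0. ] dist/rows 2.2
```

View pics/w14.png

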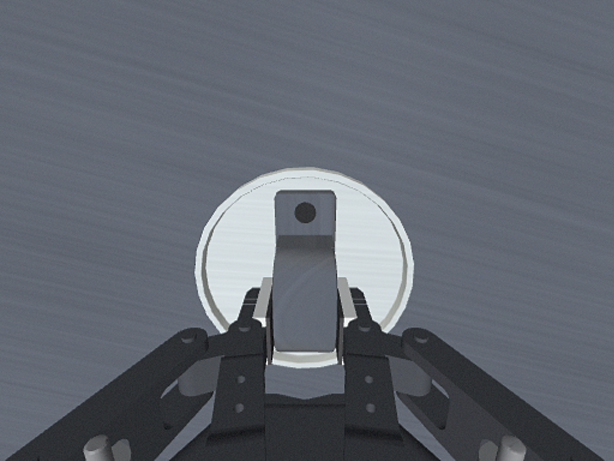

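Request:
jog_arm([
  {"x": 0, "y": 0, "z": -2, "wx": 0, "wy": 0, "wz": 0, "claw": 15},
  {"x": 0, "y": 0, "z": -5, "wx": 0, "wy": 0, "wz": 0, "claw": 15},
  {"x": 0, "y": 0, "z": -8, "wx": 0, "wy": 0, "wz": 0, "claw": 15},
  {"x": 0, "y": 0, "z": -10, "wx": 0, "wy": 0, "wz": 0, "claw": 15},
  {"x": 0, "y": 0, "z": -10, "wx": 0, "wy": 0, "wz": 0, "claw": 15},
])

```text
clock: 18.27
position: [0.4424, 0.3036, 0.1333]
tool_rot: [-3.137, 0.001, -1.309]
force: [-0.6, 0.1, -6.4]
grip_width: 0.0266
```

```bash
python3 - <<'E'
from m import *
go(.584,.1027,.13,-64.7)
print(bot.observe()["force"])
f=bot.grab_frame("wrist"); save(f,"w15.png",None,1.2)
E
```

```text
pos [0.4424 0.3036 0.1333] yaw -75.0 w 0.0266 t 18.27
  xyz cm [23.07 -8.48  0.35] w deg [ -0.2   0.  -10.3] dist/rows 3.9
[-0.61129401  0.09561698 -6.42174094]
```

View pics/w15.png

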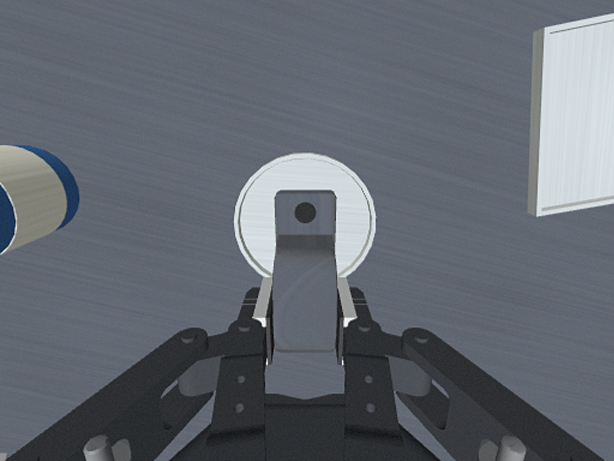

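Request:
jog_arm([
  {"x": 5, "y": -1.8, "z": 0, "wx": 0, "wy": 0, "wz": -3, "claw": 15},
  {"x": 10.5, "y": -3.8, "z": 0, "wx": 0, "wy": 0, "wz": -6, "claw": 15},
  {"x": 16, "y": -5.8, "z": 0, "wx": 0, "wy": 0, "wz": -9, "claw": 15},
  {"x": 21, "y": -7.7, "z": 0, "wx": -0.2, "wy": 0, "wz": -10.3, "claw": 15},
  {"x": 23.1, "y": -8.5, "z": 0, "wx": -0.2, "wy": 0, "wz": -10.3, "claw": 15},
  {"x": 23.1, "y": -8.5, "z": 3, "wx": -0.2, "wy": 0, "wz": -10.3, "claw": 15},
  {"x": 23.1, "y": -8.5, "z": 6, "wx": -0.2, "wy": 0, "wz": -10.3, "claw": 15},
  {"x": 23.1, "y": -8.5, "z": 7, "wx": -0.2, "wy": 0, "wz": -10.3, "claw": 15},
  {"x": 23.1, "y": -8.5, "z": 7, "wx": -0.2, "wy": 0, "wz": -10.3, "claw": 15},
])

```text
clock: 19.45
position: [0.5835, 0.1022, 0.0617]
tool_rot: [3.139, 0.0, -1.129]
force: [0.7, -0.0, -5.3]
grip_width: 0.027
```

```bash
python3 - <<'E'
from m import *
go(.584,.1027,.032,-64.7)
print(bot.observe()["force"])
f=bot.grab_frame("wrist"); save(f,"w16.png",None,1.2)
E
```

```text
pos [0.5835 0.1022 0.0617] yaw -64.7 w 0.027 t 19.45
  xyz cm [-0.02 -0.07  2.97] w deg [0.1 0.  0. ] dist/rows 0.5
[ 0.73598495 -0.04067772 -5.27619863]
```

View pics/w16.png

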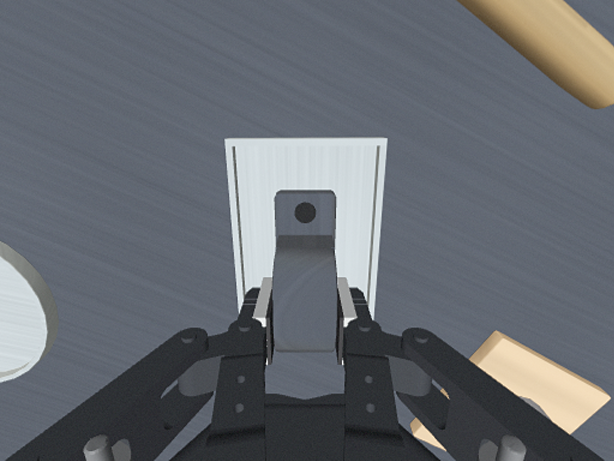

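Well centred. I'll lower to just above contact, then feel down.

Request:
jog_arm([
  {"x": 0, "y": 0, "z": 1.5, "wx": 0.1, "wy": 0, "wz": 0, "claw": 15},
  {"x": 0, "y": 0, "z": 2.4, "wx": 0.1, "wy": 0, "wz": 0, "claw": 15},
  {"x": 0, "y": 0, "z": 2.9, "wx": 0.1, "wy": 0, "wz": 0, "claw": 15},
  {"x": 0, "y": 0, "z": 2.9, "wx": 0.1, "wy": 0, "wz": 0, "claw": 15},
])

```text
clock: 20.0
position: [0.5838, 0.1023, 0.0332]
tool_rot: [-3.141, 0.0, -1.129]
force: [-0.1, -1.0, -4.8]
grip_width: 0.0262
```

Request:
jog_arm([
  {"x": 0, "y": 0, "z": 0.1, "wx": 0, "wy": 0, "wz": 0, "claw": 15},
  {"x": 0, "y": 0, "z": 0.15, "wx": 0, "wy": 0, "wz": 0, "claw": 15},
  {"x": 0, "y": 0, "z": 0.2, "wx": 0, "wy": 0, "wz": 0, "claw": 15},
  {"x": 0, "y": 0, "z": 0.2, "wx": 0, "wy": 0, "wz": 0, "claw": 15},
])

```text
clock: 20.5
position: [0.584, 0.1023, 0.0316]
tool_rot: [-3.141, -0.0, -1.129]
force: [-3.3, -1.3, 4.2]
grip_width: 0.0267
```

Request:
jog_arm([
  {"x": 0, "y": 0, "z": 0, "wx": 0, "wy": 0, "wz": 0, "claw": 35},
  {"x": 0, "y": 0, "z": 0, "wx": 0, "wy": 0, "wz": 0, "claw": 60},
  {"x": 0, "y": 0, "z": 0, "wx": 0, "wy": 0, "wz": 0, "claw": 60},
  {"x": 0, "y": 0, "z": 0, "wx": 0, "wy": 0, "wz": 0, "claw": 60},
  {"x": 0, "y": 0, "z": -4, "wx": 0, "wy": 0, "wz": 0, "claw": 75},
  {"x": 0, "y": 0, "z": -9, "wx": 0, "wy": 0, "wz": 0, "claw": 78},
  {"x": 0, "y": 0, "z": -15, "wx": 0, "wy": 0, "wz": 0, "claw": 78},
  {"x": 0, "y": 0, "z": -17, "wx": 0, "wy": 0, "wz": 0, "claw": 78},
  {"x": 0, "y": 0, "z": -17, "wx": 0, "wy": 0, "wz": 0, "claw": 78},
])

```text
clock: 21.62
position: [0.5846, 0.1024, 0.2032]
tool_rot: [-3.138, -0.001, -1.129]
force: [0.6, -0.0, -0.4]
grip_width: 0.0667
```

```bash
python3 - <<'E'
from m import *
go(.525,-.104,.2,-20)
f=bot.grab_frame("wrist"); save(f,"w17.png",None,1.2)
save(f,"w17b.png",(180,90,330,250),4)
E
```

```text
pos [0.5846 0.1024 0.2032] yaw -64.7 w 0.0667 t 21.62
  xyz cm [16.11 14.21  0.29] w deg [ -0.2  -0.1 -44.7] dist/rows 3.4
```

View pics/w17b.png

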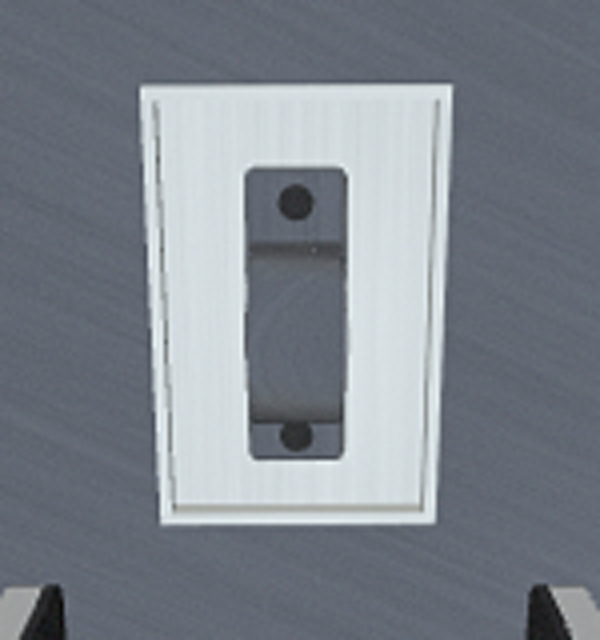

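The block stands central in the long tray and lies lengthwise. Now back to the bearing.

Request:
jog_arm([
  {"x": 4, "y": 3.5, "z": 0, "wx": 0, "wy": 0, "wz": -8, "claw": 78},
  {"x": 8.5, "y": 7.5, "z": 0, "wx": 0, "wy": 0, "wz": -18, "claw": 78},
  {"x": 13, "y": 11.5, "z": 0, "wx": 0, "wy": 0, "wz": -28, "claw": 78},
  {"x": 16.1, "y": 14.2, "z": 0.3, "wx": -0.2, "wy": 0, "wz": -38, "claw": 78},
  {"x": 16.1, "y": 14.2, "z": 0.3, "wx": -0.2, "wy": 0, "wz": -44.7, "claw": 78},
  {"x": 16.1, "y": 14.2, "z": 0.3, "wx": -0.2, "wy": 0, "wz": -44.7, "claw": 78},
  {"x": 16.1, "y": 14.2, "z": 0.3, "wx": -0.2, "wy": 0, "wz": -44.7, "claw": 78},
])

```text
clock: 22.55
position: [0.5243, -0.1034, 0.1981]
tool_rot: [3.139, 0.001, -0.351]
force: [-0.6, -0.3, 0.0]
grip_width: 0.0666
```

```bash
python3 - <<'E'
from m import *
go(.525,-.104,.02,-20)
f=bot.grab_frame("wrist"); save(f,"w18.png",None,1.5)
print(proj(f,[.5245,-.104,.048])*1.5)
E
```

```text
pos [ 0.5243 -0.1034  0.1981] yaw -20.1 w 0.0666 t 22.55
  xyz cm [ 1.000e-01 -1.000e-02  1.781e+01] w deg [ 0.1  0.1 -0.1] dist/rows 2.8
[[381.74404352 266.91325067]]
```

View pics/w18.png

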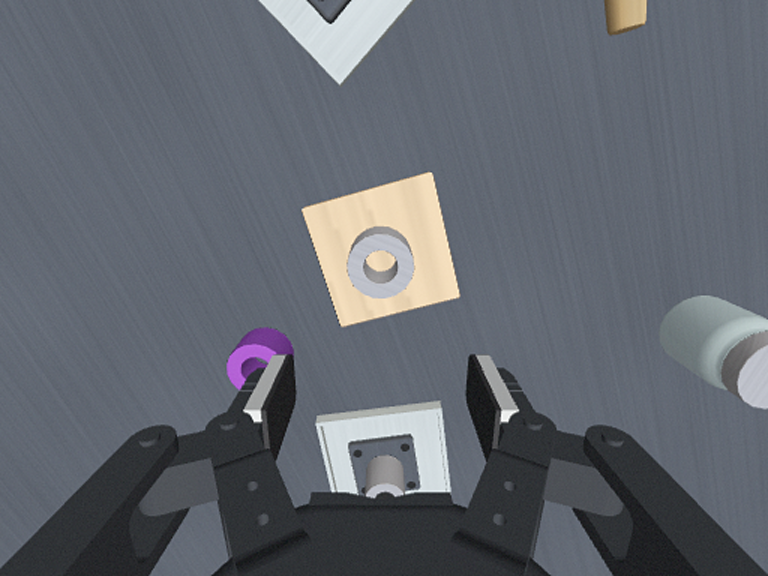

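Request:
jog_arm([
  {"x": 0, "y": -0.15, "z": 6, "wx": 0.1, "wy": 0, "wz": 0, "claw": 78},
  {"x": 0, "y": -0.15, "z": 12, "wx": 0.1, "wy": 0, "wz": 0, "claw": 78},
  {"x": 0, "y": -0.15, "z": 16, "wx": 0.1, "wy": 0, "wz": 0, "claw": 78},
  {"x": 0, "y": -0.15, "z": 17.7, "wx": 0.1, "wy": 0, "wz": 0, "claw": 78},
  {"x": 0, "y": -0.15, "z": 17.7, "wx": 0.1, "wy": 0, "wz": 0, "claw": 78},
  {"x": 0, "y": -0.15, "z": 17.7, "wx": 0.1, "wy": 0, "wz": 0, "claw": 40},
  {"x": 0, "y": -0.15, "z": 17.7, "wx": 0.1, "wy": 0, "wz": 0, "claw": 40},
  {"x": 0, "y": -0.15, "z": 17.7, "wx": 0.1, "wy": 0, "wz": 0, "claw": 40},
  {"x": 0, "y": -0.15, "z": 17.7, "wx": 0.1, "wy": 0, "wz": 0, "claw": 40},
  {"x": 0, "y": -0.15, "z": 17.7, "wx": 0.1, "wy": 0, "wz": 0, "claw": 40},
], squeeze=60)

```text
clock: 23.85
position: [0.5255, -0.1023, 0.0231]
tool_rot: [3.141, -0.002, -0.35]
force: [-2.0, 2.1, 6.1]
grip_width: 0.0504
```

Request:
jog_arm([
  {"x": 0, "y": 0, "z": -2, "wx": 0, "wy": 0, "wz": 0, "claw": 40},
  {"x": 0, "y": 0, "z": -5, "wx": 0, "wy": 0, "wz": 0, "claw": 40},
  {"x": 0, "y": 0, "z": -9, "wx": 0, "wy": 0, "wz": 0, "claw": 40},
  {"x": 0, "y": 0, "z": -13, "wx": 0, "wy": 0, "wz": 0, "claw": 40},
  {"x": 0, "y": 0, "z": -13, "wx": 0, "wy": 0, "wz": 0, "claw": 40},
])

```text
clock: 24.48
position: [0.527, -0.1027, 0.1571]
tool_rot: [-3.141, -0.008, -0.351]
force: [-0.7, -0.1, -3.5]
grip_width: 0.0506
```

```bash
python3 - <<'E'
from m import *
go(.439,.304,.15,20)
f=bot.grab_frame("wrist"); save(f,"w19.png",None,1.2)
E
```

```text
pos [ 0.527  -0.1027  0.1571] yaw -20.1 w 0.0506 t 24.48
  xyz cm [-22.26 -35.15   0.55] w deg [  0.1  -0.4 -40.1] dist/rows 6.7
```

View pics/w19.png

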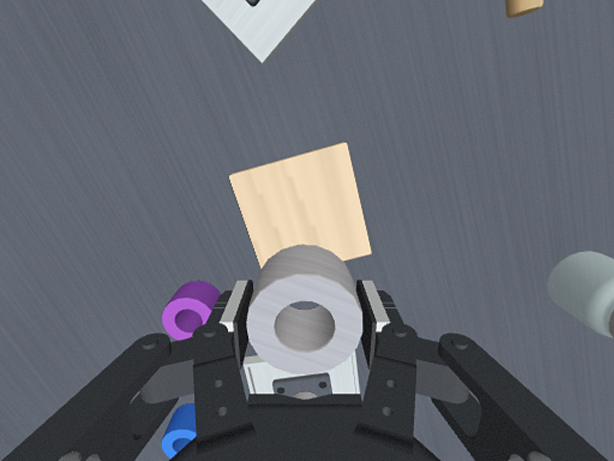

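Request:
jog_arm([
  {"x": -2.5, "y": -4, "z": 0, "wx": 0, "wy": 0, "wz": -5, "claw": 40},
  {"x": -5.5, "y": -9, "z": 0, "wx": 0, "wy": 0, "wz": -10, "claw": 40},
  {"x": -9, "y": -14, "z": 0, "wx": 0, "wy": -0.4, "wz": -16, "claw": 40},
  {"x": -12, "y": -19, "z": 0, "wx": 0, "wy": -0.4, "wz": -22, "claw": 40},
  {"x": -15, "y": -24, "z": 0, "wx": 0, "wy": -0.4, "wz": -28, "claw": 40},
  {"x": -18, "y": -29, "z": 0, "wx": 0, "wy": -0.4, "wz": -34, "claw": 40},
  {"x": -21, "y": -33.5, "z": 0.5, "wx": 0, "wy": -0.4, "wz": -40, "claw": 40},
  {"x": -22.3, "y": -35.2, "z": 3, "wx": 0, "wy": -0.4, "wz": -40, "claw": 40},
  {"x": -22.3, "y": -35.2, "z": 7, "wx": 0, "wy": -0.4, "wz": -40, "claw": 40},
  {"x": -22.3, "y": -35.2, "z": 10, "wx": 0, "wy": -0.4, "wz": -40, "claw": 40},
])

```text
clock: 25.78
position: [0.4374, 0.3041, 0.0519]
tool_rot: [3.14, 0.004, 0.348]
force: [-0.1, 0.8, -2.7]
grip_width: 0.0503
```

```bash
python3 - <<'E'
from m import *
go(.439,.304,.016,20)
f=bot.grab_frame("wrist"); save(f,"w20.png",None,1.2)
E
```

```text
pos [0.4374 0.3041 0.0519] yaw 19.9 w 0.0503 t 25.77
  xyz cm [0.17 0.05 3.59] w deg [ 0.1  0.2 -0.1] dist/rows 0.6
```

View pics/w20.png

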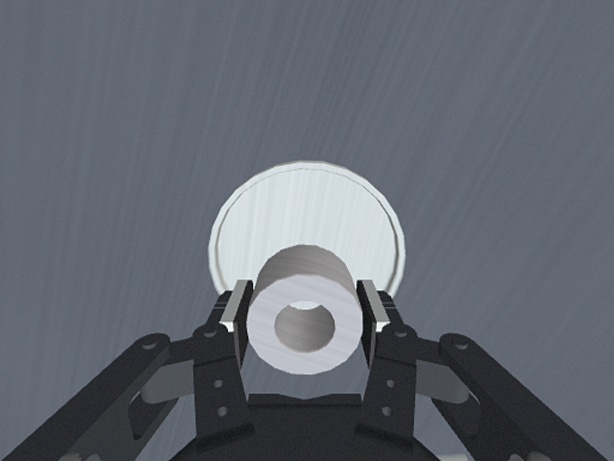

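Request:
jog_arm([
  {"x": 0.15, "y": 0, "z": 1.5, "wx": 0, "wy": 0.2, "wz": 0, "claw": 40},
  {"x": 0.15, "y": 0, "z": 2.8, "wx": 0, "wy": 0.2, "wz": 0, "claw": 40},
  {"x": 0.15, "y": 0, "z": 3.4, "wx": 0, "wy": 0.2, "wz": 0, "claw": 40},
  {"x": 0.15, "y": 0, "z": 3.6, "wx": 0, "wy": 0.2, "wz": 0, "claw": 40},
  {"x": 0.15, "y": 0, "z": 3.6, "wx": 0, "wy": 0.2, "wz": 0, "claw": 40},
])

```text
clock: 26.45
position: [0.4375, 0.3032, 0.0149]
tool_rot: [3.138, 0.003, 0.347]
force: [-12.0, -9.8, 38.6]
grip_width: 0.0505
```

Request:
jog_arm([
  {"x": 0.05, "y": 0, "z": -0.08, "wx": 0.1, "wy": 0.1, "wz": 0, "claw": 40},
  {"x": 0.05, "y": 0, "z": -0.08, "wx": 0.1, "wy": 0.1, "wz": 0, "claw": 40},
])

```text
clock: 26.7
position: [0.4384, 0.3036, 0.0162]
tool_rot: [3.14, 0.0, 0.347]
force: [-0.4, -0.6, -1.9]
grip_width: 0.0505
```

Request:
jog_arm([
  {"x": 0, "y": 0, "z": 0.05, "wx": 0, "wy": 0, "wz": 0, "claw": 40},
  {"x": 0, "y": 0, "z": 0.05, "wx": 0, "wy": 0, "wz": 0, "claw": 40},
])

```text
clock: 26.95
position: [0.4384, 0.3035, 0.0156]
tool_rot: [3.14, 0.0, 0.347]
force: [0.3, 0.8, -3.2]
grip_width: 0.0504
```

Request:
jog_arm([
  {"x": 0, "y": 0, "z": 0.05, "wx": 0, "wy": 0, "wz": 0, "claw": 40},
  {"x": 0, "y": 0, "z": 0.05, "wx": 0, "wy": 0, "wz": 0, "claw": 40},
])

```text
clock: 27.2
position: [0.4384, 0.3035, 0.0152]
tool_rot: [3.14, 0.0, 0.347]
force: [-2.0, -0.4, 2.8]
grip_width: 0.0504
```

Request:
jog_arm([
  {"x": 0, "y": 0, "z": 0, "wx": 0, "wy": 0, "wz": 0, "claw": 60},
  {"x": 0, "y": 0, "z": 0, "wx": 0, "wy": 0, "wz": 0, "claw": 76},
  {"x": 0, "y": 0, "z": 0, "wx": 0, "wy": 0, "wz": 0, "claw": 76},
  {"x": 0, "y": 0, "z": 0, "wx": 0, "wy": 0, "wz": 0, "claw": 76},
  {"x": 0, "y": 0, "z": -4, "wx": 0, "wy": 0, "wz": 0, "claw": 76},
  {"x": 0, "y": 0, "z": -9, "wx": 0, "wy": 0, "wz": 0, "claw": 76},
  {"x": 0, "y": 0, "z": -15, "wx": 0, "wy": 0, "wz": 0, "claw": 76},
  {"x": 0, "y": 0, "z": -18, "wx": 0, "wy": 0, "wz": 0, "claw": 76},
  {"x": 0, "y": 0, "z": -18, "wx": 0, "wy": 0, "wz": 0, "claw": 76},
])

```text
clock: 28.32
position: [0.4392, 0.3043, 0.1973]
tool_rot: [3.14, -0.003, 0.347]
force: [-0.2, 0.4, -0.7]
grip_width: 0.0649
```

```bash
python3 - <<'E'
from m import *
f=bot.grab_frame("wrist"); save(f,"w21.png",None,1.2)
print(proj(f,[.439,.304,.04])*1.2)
g=bot.grab_frame("side"); save(g,"side2.png",(150,110,400,330),3)
t=bot.grab_frame("top"); save(t,"top2.png",(140,140,450,300),2.5)
E
```

```text
[[303.12402441 211.55984656]]
```

View pics/w21.png

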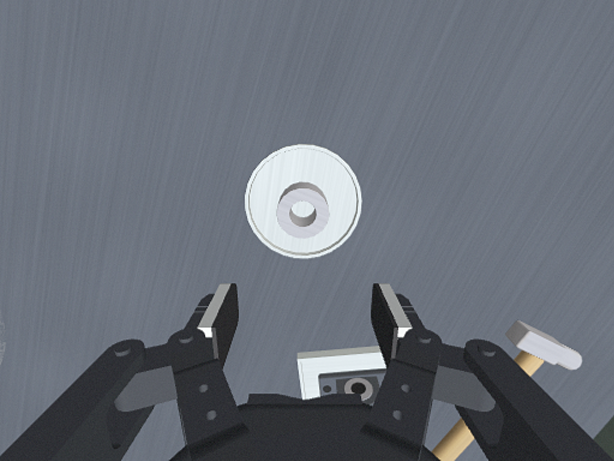

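View pics/side2.png

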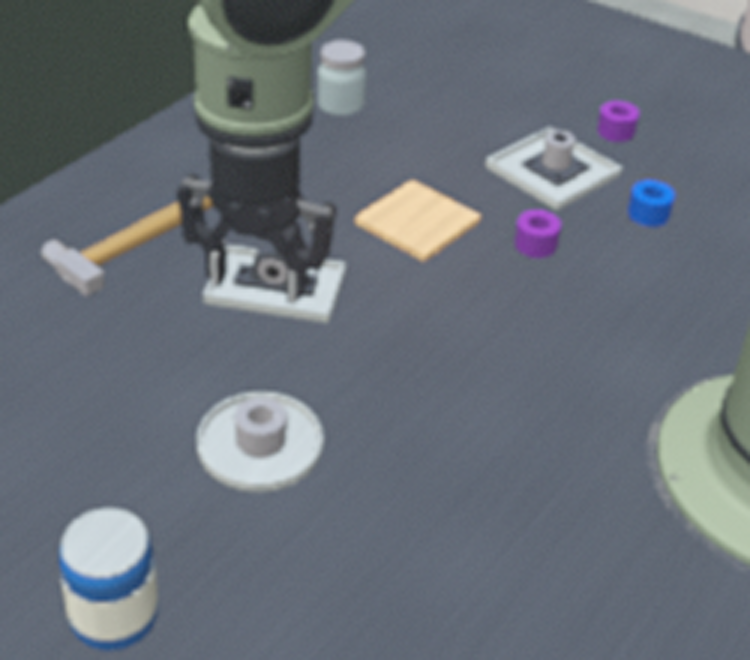

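View pics/top2.png

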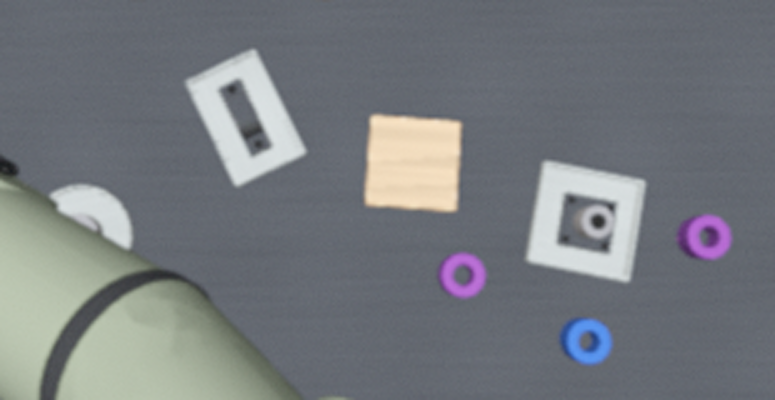

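All three parts are centred and upright in their home trays, and the board is empty. The hammer, jar and tin stand where they were, and the gripper is clear.

```bash
python3 - <<'E'
from workcell import bot
print(bot.job_done())
E
```

```text
the job is handed in; nothing more can be done
None
```

I moved all three parts to their home trays and handed the job in at about 28.5 s. I parked the bearing ring on the board, moved the hub to the square tray and the pillow block to the long tray, then took the ring from the board to the round pan.

**Last checks:**
- **Bearing ring:** it was within 1 px of the projected pan centre, about 1 mm.
- **Hub:** it was within about 2 mm of the tray centre in the view taken right after release.
- **Pillow block:** it lay central in the long tray. It was set down parallel to the tray's length, with no visible skew.
- **Rest of the scene:** the board was empty. The hammer, jar and tin looked unmoved in the side view, though I did not measure them.

**Firm contacts:** two set-downs touched harder than I meant: 70 N upward (about 75 N in all) at the wrist for the hub and about 39 N for the ring. The hub's is below the 120 N wrist limit. I don't know how the 40 N body limit applies, since both contacts came through the gripped part. Each time I backed off and re-seated the part gently before releasing it.

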